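# Weigh a jar on the two-pan balance: weights, then rider, until it floats level

## Task

The jar standing in the left pan of the balance is to be weighed: put the weights it takes into the right pan, standing upright (the large one is always needed, the small one only if the large one and the full travel of the rider are not enough; otherwise it stays in its place in the wooden block), then push the rider along its bar until the beam floats level by itself with the needle in the green mark. Work gently: set the weights down softly, nudge the rider with an open finger instead of gripping it, feel its end stops rather than pressing on them, and do not touch the jar or disturb the other things on the table.

Things in the scene. Friction and masses are not known exactly. Their poses are not given: they have to be found in the camera images.
- balance: grey two-pan balance, fixed, base 150 x 260 mm, 185 mm high; origin under its middle, z up, y from right pan to left pan, front to -x. Pivot axis along x, 75 mm up; pans 110 mm to either side stay horizontal. Rider bar (part of the beam) along y at x = -100 mm, 8 mm wide, 12 mm high, middle at pivot height. White scale plate at x = +33 mm. Moving parts bear at most 12 N from a finger or weight.
- beam (a joint): tilt of the beam, rad: 0 level (red needle in the green mark), negative: left pan low, positive: right pan low; stops at -0.12 and 0.12, reached at about 20 g out of balance; between them 1 g (1 mm of rider) tilts it about 0.006. True only while nothing touches the balance: a finger on the rider tips the beam by itself. Let go, it settles in about 1.5 s.
- rider (a joint): travel of the rider along its bar in m, from left to right: 0 at the left stop (adds nothing; knob at y = +60 mm in the frame of balance, so y = 60 mm less the travel), 0.120 at the right stop (counts as 120 g in the right pan); 1 mm counts 1 g. It stays where it is left; friction about 0.8 N.
- rider_knob (a point): point on the axis of the rider's upright dark knob (14 mm diameter, from 15 mm below to 12 mm above this point). The brass body below is 24 mm (x) by 18 mm (y), its top 18 mm below this point; the top of the bar is 30 mm below it. Along the bar nothing else stands at the knob's height.
- pan_right_floor (a point): middle of the right pan's floor (upper face); steel pan, inner floor 100 mm across, with a rim 6 mm higher and 120 mm across. Moves up and down with the beam (z axis up).
- pan_left_floor (a point): the same point of the left pan
- jar: little glass jar with dark screw lid, 55 mm diameter, 57 mm high, standing in the left pan, origin under its middle. Its mass is not known: 220 to 390 g. Not to be touched.
- weight_200_knob (a point): large brass weight, 200 g: cylinder 32 mm diameter with a knob of 20 mm diameter on a neck, 52 mm high in all. This point is in the knob, 8 mm below its top and 44 mm above the weight's foot; z axis up.
- weight_100_knob (a point): small brass weight, 100 g: cylinder 26 mm diameter with a knob of 16 mm diameter on a neck, 44 mm high in all. This point is in the knob, 8 mm below its top and 36 mm above the weight's foot; z axis up.
- weight_block: wooden block that holds the two weights, fixed, 60 x 130 x 20 mm, origin under its middle; large weight at y = +32 mm, small one at y = -32 mm, each in a round recess 8 mm deep (weights lift straight out)
- weight_200_socket (a point): middle of the floor of the large weight's recess, 12 mm above the table
- weight_100_socket (a point): middle of the floor of the small weight's recess, 12 mm above the table
- eraser: white rubber in a blue card sleeve, 20 x 43 x 12 mm, origin under its middle; bystander
- pill_box_2: small ochre and white carton, 21 x 40 x 47 mm, origin under its middle; bystander
- pill_box_1: small rose and white carton, 23 x 46 x 56 mm, origin under its middle; bystander
- sharpener: small grey metal pencil sharpener, 15 x 26 x 12 mm, origin under its middle; bystander
There are look-alikes about, which are no part of the job. What is shaped like the part that bears weight_200_knob but purple, red or turquoise is not meant.

How it is judged:
On the way:
1. the large weight stands upright in the right pan, let go (horizontal distance between weight_200_knob and pan_right_floor below 0.05 m and z of weight_200_knob in the frame of pan_right_floor above 0.02 m and angle between weight_200_knob's own z axis and vertical below 0.15 rad and contact force between the fingers and weight_200 below 0.1 N), for 0.2 s.
At the end, for the whole second after the job is handed in: The beam floats at rest within 0.02 rad of level; the jar stands upright in the left pan; the large weight stands upright in the right pan; the small weight stands upright in the right pan or in its place in the block (value of joint beam between -0.02 and 0.02 rad and velocity of joint beam between -0.05 and 0.05 rad/s and horizontal distance between jar and pan_left_floor below 0.045 m and angle between each of jar, weight_200_knob's own z axis and vertical below 0.15 rad and horizontal distance between weight_200_knob and pan_right_floor below 0.05 m and z of weight_200_knob in the frame of pan_right_floor above 0.02 m and ((horizontal distance between weight_100_knob and pan_right_floor below 0.05 m and z of weight_100_knob in the frame of pan_right_floor above 0.02 m and angle between weight_100_knob's own z axis and vertical below 0.15 rad) or (horizontal distance between weight_100_knob and weight_100_socket below 0.012 m and angle between weight_100_knob's own z axis and vertical below 0.15 rad))); the robot touches nothing.
It fails at once if a finger or the arm presses or pushes the balance with more than 12 N (contact force between any of the fingers, the arm and balance above 12 N).
It fails at once if a weight is pressed onto the balance with more than 12 N (contact force between any of weight_200, weight_100 and balance above 12 N).
It fails at once if the jar is touched or leaves the left pan (contact force between any of the fingers, the arm and jar above 1 N or horizontal distance between jar and pan_left_floor above 0.05 m).
It fails at once if a bystander is moved more than 3 cm (distance of any of eraser, pill_box_2, pill_box_1, sharpener from where it was at the start of the episode above 0.03 m).
It also fails if it takes over 72 s, if anything falls off the work surface, if the arm or the gripper's body presses on something with over 40 N, if the wrist force passes 120 N, or if a joint passes its speed limit or range.

## Robot

A 6-joint arm with a two-finger parallel gripper is mounted at the origin on a cart in front of the work surface, level with it; the furniture and walls round the work are solid. World frame = base frame: x ahead of the robot, y to its left, z up, the work surface at z = 0. Lengths are in m, angles in rad, forces in N, time in s.
With the tool pointing down it reaches from about 0.3 to 0.85 m from the base axis. Payload 4.2 kg.
Tool frame: the origin (TCP) lies at the very end of the fingers, on their centre line; the grasp point (between the pads) lies 19 mm behind it; z points along the fingers, x is the direction in which the jaws open and shut, and the axes are right-handed (so a half turn about z gives the same grasp; the last joint's range is limited). The gripper opens to 91 mm and grips with 3 to 60 N. Pads are 32 mm wide; open, the fingers measure 118 mm over their backs; the gripper's body (76 mm by 178 mm) begins 60 mm behind the grasp point.
Start: joints at [1.187, 0.32, 1.565, -0, 1.257, -0.02], TCP at [0.205, 0.537, 0.184] pointing down, gripper open.
Joint ranges: [-3.11, 3.11], [-0.84, 2.01], [0.21, 2.61], [-1.34, 4.49], [0.05, 2.63], [-2.56, 2.56]. Speed limits (rad/s): [2.57, 2.57, 3.14, 3.14, 3.14, 3.14].

## Interface

Orientations are given as a unit quaternion [w, x, y, z].
In Python, from workcell import bot, viewer, spotter gives the robot as it stands. The module is installed in compiled form; this text tells all that it offers.
- The arm moves only by the tool send_rows, never from a script. Its argument "steps" is a list of rows, each a list of 3 entries, a list of its own where there are three numbers: the shift along the tool's x, y, z in m, then the turn, a rotation vector about the tool's x, y, z in rad, then the opening in per cent of the stroke, from 0 (shut) to 100 (fully open). A call has 1 to 5 rows; each row shifts and turns the pose as measured when the row begins, along the tool's axes as they then stand; what a row does not reach is not made up. A row lasts 1/8 s, in which the tool goes at most 62.5 mm and 10.7 degrees, less where a joint would pass 70% of its speed; a pose out of reach is approached as far as the arm can. A call with a gripper value outside its range is refused whole. The fingers move at their own pace and stop on an object; "squeeze" is the grip in N (left out, the last holds). Time passes only in rows, so rows that do not move let the fingers close. It gives the time, the measured TCP pose, the force and the opening at its end, in the units of the state.
- bot.sense(): the state, without advancing time (a new reading comes with each control period).
- viewer.read_camera(name): name is "scene" or "side" or "wrist"; returns a dict with "img" (384x512x3 uint8, red, green, blue), "intrinsics" (3x3 intrinsics, pixels), "world_from_camera" (4x4, takes a point from camera to world coordinates). Camera axes: x right, y down, z forward; pixel columns grow to the right and rows downward; lengths in m; the calibration is good to about 2 mm. A picture is of the moment at which its call begins. There is no depth.
- bot.close_job(): hands the job in, once; it reports no verdict.
Trained networks look in a picture, given as the dict that the camera call returned (one of the last four; its "shot" number tells which), for a name from the list of things; names that differ only in an ending like _2 or _b are one class to them, and where a whole thing is asked for, a point or a joint stands for the part that bears it (a point fixed in the world has none). Each returns a list of dicts, best first, with "conf" (0 to 1); they miss things now and then, are a little off and sometimes report something else, mostly with a low value. They report only what shows in the picture. A call takes as long as a camera call. They do not tell look-alikes from the thing itself.
- spotter.search_frame(picture, label): "at" ([x, y, z] in m, in world coordinates, good to about 4 mm: the middle of the surface that is visible of it).
- spotter.outline_of(picture, label): "mask" (384x512 bool, what is visible of it).
The state is a dict: "clock": time; "q": joint angles; "qvel": joint speeds; "joint_torque": joint torques, N m; "position": TCP position; "eef_rot": TCP orientation; "wrist_force": force on the tool from outside, world axes, zero at the start; "wrist_torque": the same for the moment, N m; "finger_gap": opening from 0.0 (shut) to 1.0 (fully open).
Only numpy, scipy, OpenCV 4.12 (cv2) and the standard library are available. Lean on these libraries where they do the work, as an engineer would, in place of code of your own. Each camera call takes 0.05 s, during which the arm holds its last target.

## Working session

There is one attempt and no reset: what is moved stays moved. The work goes in short steps, Python scripts to look and compute and a tool call to move; the robot and the scene stay as the last step left them, time stands still between calls to the robot, and variables do not carry over. Pictures are saved under pics/ and viewed, and the job is handed in when it is done.

Besides the shell and the picture viewer there is one more tool, called after ">>>" as a command line: name --argument value ..., lists and objects as JSON in quotes. send_rows: Moves the arm, as the interface text tells. Its arguments: {"type":"object","properties":{"steps":{"type":"array"},"squeeze":{"type":"number"}},"required":["steps"]}

```bash
mkdir -p pics; cat > h.py <<'E'
import numpy as np, cv2
from workcell import bot, viewer, spotter
def save(p,n,crop=None,s=1):
    im=p["img"][:,:,::-1]
    if crop: im=im[crop[1]:crop[3],crop[0]:crop[2]]
    if s!=1: im=cv2.resize(im,None,fx=s,fy=s,interpolation=cv2.INTER_CUBIC)
    cv2.imwrite("pics/"+n,im)
def proj(p,X):
    T=np.linalg.inv(p["world_from_camera"]); c=T[:3,:3]@np.array(X)+T[:3,3]
    u=p["intrinsics"]@c; return u[:2]/u[2]
def ray(p,uv):
    d=np.linalg.inv(p["intrinsics"])@np.array([uv[0],uv[1],1.0]); T=p["world_from_camera"]
    return T[:3,3],T[:3,:3]@d
def onz(p,uv,z):
    o,d=ray(p,uv); return o+d*(z-o[2])/d[2]
E
python3 - <<'E'
from h import *
s=bot.sense(); print({k:np.round(v,3) for k,v in s.items()})
a=viewer.read_camera("scene"); b=viewer.read_camera("side"); 
for n,p in(("scene",a),("side",b)):
    save(p,n+"0.png",s=1.5)
    print(n,np.round(p["world_from_camera"],3).tolist(), p["intrinsics"].tolist())
    for l in ["balance","rider_knob","pan_right_floor","pan_left_floor","jar","weight_200_knob","weight_100_knob","weight_block","eraser","pill_box_1","sharpener"]:
        for r in spotter.search_frame(p,l)[:4]: print(l,np.round(r["at"],3),round(r["conf"],2),np.round(proj(p,r["at"])))
E
```

```text
{'clock': np.float64(0.0), 'q': array([ 1.187,  0.32 ,  1.566,  0.   ,  1.257, -0.02 ]), 'qvel': array([-0.   ,  0.001, -0.001, -0.   , -0.001, -0.001]), 'joint_torque': array([-2.0000e-03, -4.1245e+01, -2.3198e+01,  7.3000e-02,  4.6000e-02,
       -0.0000e+00]), 'position': array([0.204, 0.537, 0.183]), 'eef_rot': array([ 0.   ,  0.823,  0.568, -0.001]), 'wrist_force': array([-0.119,  0.824,  0.551]), 'wrist_torque': array([-0.007,  0.007, -0.012]), 'finger_gap': np.float64(1.003)}
scene [[0.875, -0.233, 0.424, 0.131], [-0.484, -0.43, 0.762, -0.539], [0.004, -0.872, -0.489, 0.572], [0.0, 0.0, 0.0, 1.0]] [[439.76605701684747, 0.0, 250.87374345594165], [0.0, 439.76605701684747, 195.5919712053553], [0.0, 0.0, 1.0]]
balance [0.498 0.282 0.07 ] 0.94 [217. 195.]
rider_knob [0.411 0.257 0.088] 0.8 [186. 203.]
pan_right_floor [0.582 0.247 0.126] 0.77 [256. 172.]
pan_left_floor [0.403 0.385 0.097] 0.61 [163. 176.]
jar [0.427 0.371 0.137] 0.75 [173. 161.]
weight_200_knob [0.371 0.104 0.027] 0.92 [198. 269.]
weight_200_knob [ 0.487 -0.007  0.039] 0.91 [279. 278.]
weight_200_knob [0.463 0.088 0
[... 728 characters left out ...]
0.42 [305. 202.]
rider_knob [0.481 0.311 0.097] 0.16 [270. 221.]
pan_right_floor [0.588 0.241 0.127] 0.67 [218. 186.]
pan_left_floor [0.406 0.408 0.095] 0.73 [314. 257.]
jar [0.432 0.406 0.141] 0.95 [298. 231.]
weight_200_knob [0.5   0.012 0.042] 0.62 [270. 175.]
weight_200_knob [0.379 0.122 0.026] 0.56 [320. 204.]
weight_100_knob [0.556 0.015 0.043] 0.57 [248. 175.]
weight_block [0.509 0.02  0.024] 0.53 [266. 183.]
weight_block [0.661 0.177 0.036] 0.39 [193. 208.]
eraser [0.584 0.241 0.126] 0.52 [220. 187.]
eraser [0.665 0.244 0.009] 0.48 [184. 235.]
pill_box_1 [0.599 0.396 0.039] 0.96 [199. 273.]
pill_box_1 [0.659 0.181 0.035] 0.49 [193. 209.]
sharpener [0.641 0.315 0.012] 0.47 [187. 256.]
```

View pics/scene0.png

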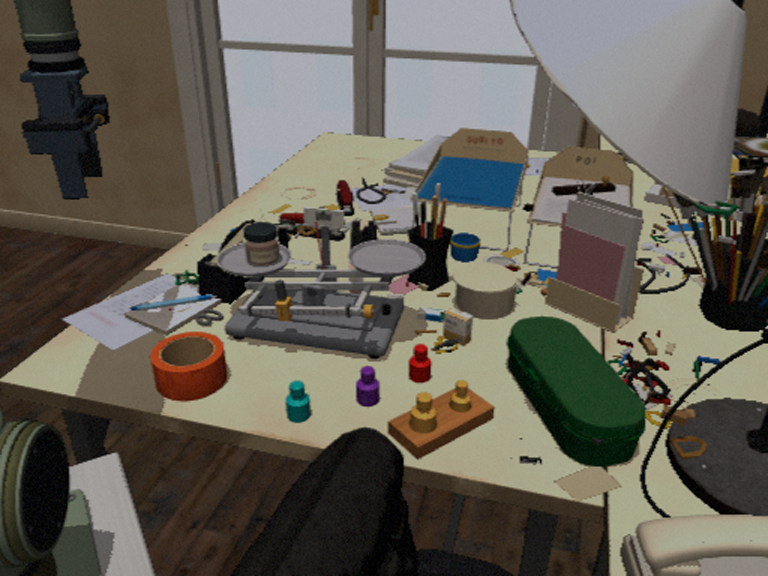

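View pics/side0.png

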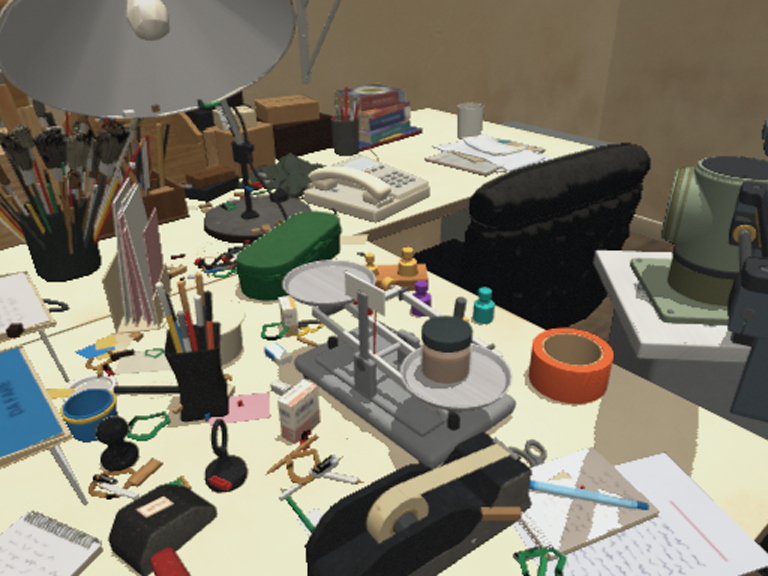

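The brass weight in the wooden block at scene (283,275) is meant. The turquoise (199,267), purple (245,257) and red (280,242) ones are look-alikes. I'll confirm this in a crop.

```bash
python3 - <<'E'
from h import *
a=viewer.read_camera("scene"); b=viewer.read_camera("side")
save(a,"s_w.png",(180,220,340,310),5); save(a,"s_b.png",(140,130,300,245),5); save(b,"d_b.png",(180,165,345,310),4.5)
np.savez("a.npz",**{k:a[k] for k in("img","intrinsics","world_from_camera")});np.savez("b.npz",**{k:b[k] for k in("img","intrinsics","world_from_camera")})
for n,p in(("a",a),("b",b)):
  for l in ("pan_right_floor","pan_left_floor","weight_200_knob","weight_100_knob","jar","rider_knob"):
    for r in spotter.outline_of(p,l)[:4]:
        m=r["mask"]; ys,xs=np.nonzero(m); print(n,l,round(r["conf"],2),len(xs),xs.min(),xs.max(),ys.min(),ys.max())
E
```

```text
a pan_right_floor 0.63 1067 232 282 159 188
a pan_left_floor 0.66 624 144 193 161 187
a pan_left_floor 0.5 213 183 193 187 213
a weight_200_knob 0.88 329 237 252 244 269
a weight_200_knob 0.72 353 274 290 262 288
a weight_200_knob 0.55 395 190 207 254 282
a weight_200_knob 0.54 316 272 286 229 254
a weight_100_knob 0.8 238 299 312 253 274
a weight_100_knob 0.73 114 278 292 205 213
a jar 0.55 645 162 185 147 177
a rider_knob 0.64 182 183 193 187 212
b pan_right_floor 0.77 1404 189 250 173 210
b pan_left_floor 0.9 1708 268 341 230 274
b pan_left_floor 0.45 112 302 310 198 212
b weight_200_knob 0.76 286 315 329 191 215
b weight_200_knob 0.71 135 274 287 187 209
b weight_200_knob 0.66 190 266 277 165 184
b jar 0.65 1480 280 314 210 256
b rider_knob 0.64 108 302 310 198 212
```

View pics/s_w.png

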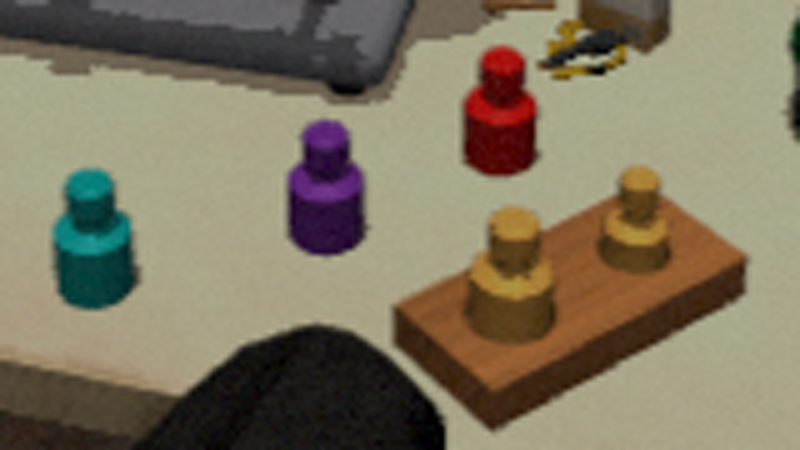

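View pics/s_b.png

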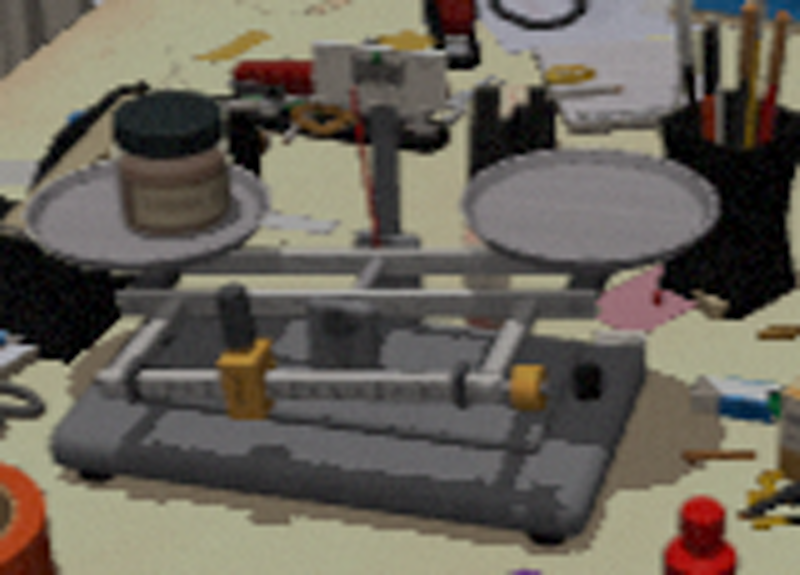

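View pics/d_b.png

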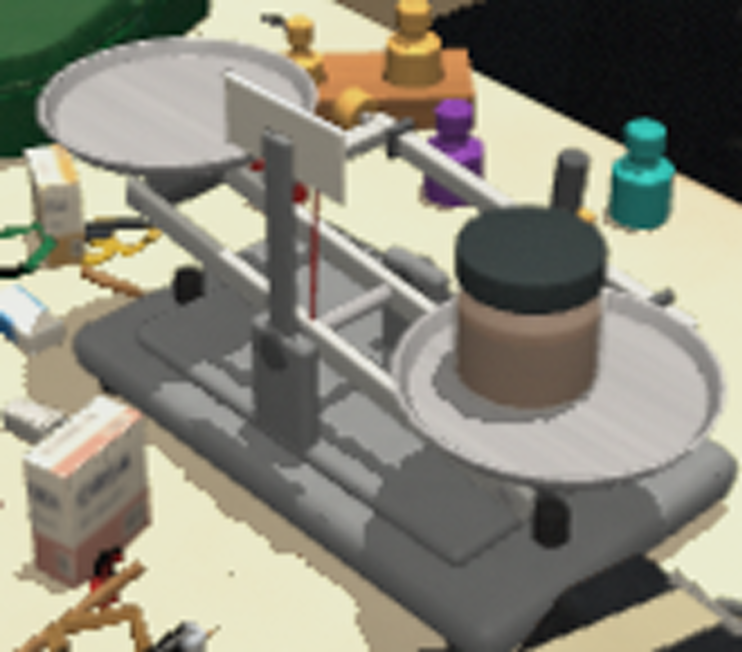

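```bash
cat > fit.py <<'E'
from h import *
from scipy.optimize import least_squares
A=dict(np.load("a.npz")); B=dict(np.load("b.npz"))
t=np.linspace(0,2*np.pi,200)
def ext(p,c,r):
    P=np.c_[c[0]+r*np.cos(t),c[1]+r*np.sin(t),np.full(200,c[2])]
    T=np.linalg.inv(p["world_from_camera"]); u=(p["intrinsics"]@(T[:3,:3]@P.T+T[:3,3:])); u=u[:2]/u[2]
    return np.r_[u[0].min(),u[0].max(),u[1].min(),u[1].max()]
R_a=np.array([232.6,283.6,159.8,183.6]);R_b=np.array([188.2,250.4,173.9,203.0]);
L_a=np.array([145.2,194,np.nan,182.4]);L_b=np.array([267.1,340.4,np.nan,271.0])
def f(v):
    x0,y0,a,z,tl=v; ya=np.array([-np.sin(a),np.cos(a)]); out=[]
    for sg,ea,eb in((-1,R_a,R_b),(1,L_a,L_b)):
        c=np.r_[np.array([x0,y0])+sg*.11*np.cos(tl)*ya, z+sg*.11*np.sin(tl)]
        for p,e in((A,ea),(B,eb)):
            d=ext(p,c,.06)-e; out+=list(d[~np.isnan(d)])
    return np.array(out)
s=least_squares(f,[.495,.32,.87,.115,-.12]); print(np.round(s.x,4)); print(np.round(s.fun,1))
x0,y0,a,z,tl=s.x
xa=np.array([np.cos(a),np.sin(a)]);ya=np.array([-np.sin(a),np.cos(a)])
print("R",np.r_[np.array([x0,y0])-.11*np.cos(tl)*ya,z-.11*np.sin(tl)].round(4),"bar mid",(np.array([x0,y0])-.1*xa).round(4),"left rider",(np.array([x0,y0])-.1*xa+.06*ya).round(4),"ya",ya.round(3))
def tri(ua,ub):
    M=[];b=[]
    for p,u in((A,ua),(B,ub)):
        o,d=ray(p,u);d/=np.linalg.norm(d);Q=np.eye(3)-np.outer(d,d);M.append(Q);b.append(Q@o)
    return np.linalg.lstsq(np.vstack(M),np.hstack(b),rcond=None)[0]
print("w200 top scene z=.064",onz(A,(282.6,264.3),.064).round(4))
print("w100 top z=.056",onz(A,(307.8,255),.056).round(4))
k=tri((186.6,188),(307.3,199.3)); print("knob top tri",k.round(4))
print("w200 tri", tri((282.6,266),(271.8,166.5)).round(4))
for c in [(400,305),(398,320),(742,256),(745,270)]: print(onz(A,np.array(c)/5+[180,220],.02).round(3))
print("block far", onz(A,np.array((640,185))/5+[180,220],.02).round(3),onz(A,np.array((492,388))/5+[180,220],.02).round(3))
E
python3 fit.py
```

```text
[ 0.5037  0.319   0.833   0.1148 -0.1146]
[-1.1  0.3  0.8  0.1 -0.5 -0.4 -0.3 -0.3 -1.2  0.3  0.4 -1.2  0.6 -0.2]
R [0.5846 0.2455 0.1274] bar mid [0.4364 0.245 ] left rider [0.392  0.2854] ya [-0.74   0.673]
w200 top scene z=.064 [ 0.4971 -0.0024  0.064 ]
w100 top z=.056 [0.5613 0.007  0.056 ]
knob top tri [0.4161 0.264  0.1185]
w200 tri [ 0.4971 -0.0021  0.0596]
[0.464 0.022 0.02 ]
[0.459 0.015 0.02 ]
[ 0.596 -0.017  0.02 ]
[ 0.592 -0.025  0.02 ]
block far [0.588 0.039 0.02 ] [ 0.47  -0.034  0.02 ]
```

>>> send_rows --steps '[[[-0.02,0.02,-0.05],[0,0,0],50],[[-0.03,0.04,-0.035],[0,0,0],50],[[-0.04,0.047,0],[0,0,0],50],[[-0.04,0.047,0],[0,0,0],50],[[-0.04,0.047,0],[0,0,0],50]]' --squeeze 15

```text
clock: 2.52
position: [0.3346, 0.3053, 0.2712]
eef_rot: [0.001, 0.821, 0.571, 0.001]
wrist_force: [0.4, -0.2, 1.0]
finger_gap: 0.505
```

>>> send_rows --steps '[[[-0.04,0.047,0],[0,0,0],50],[[-0.04,0.047,0],[0,0,0],50],[[-0.04,0.047,0],[0,0,0],50],[[-0.04,0.047,0],[0,0,0],50],[[-0.035,0.04,0],[0,0,0],50]]'

```text
clock: 3.15
position: [0.4823, 0.0377, 0.2732]
eef_rot: [0.001, 0.821, 0.571, 0.004]
wrist_force: [0.1, 0.7, -0.8]
finger_gap: 0.503
```

>>> send_rows --steps '[[[-0.032,0.028,0.04],[0,0,0],50],[[0,0,0.06],[0,0,0],50],[[0,0,0.02],[0,0,0],50],[[0,0,0],[0,0,0],50]]'

```text
clock: 3.65
position: [0.502, -0.0078, 0.1508]
eef_rot: [0.003, 0.823, 0.568, 0.006]
wrist_force: [-0.4, 0.4, -0.2]
finger_gap: 0.501
```

```bash
python3 - <<'E'
from h import *
p=viewer.read_camera("wrist"); save(p,"w1.png",s=1.5); print(np.round(p["world_from_camera"],3).tolist()); s=bot.sense(); print(s["position"])
for l in ("weight_200_knob","weight_100_knob"):
    for r in spotter.search_frame(p,l)[:3]: print(l,np.round(r["at"],4),r["conf"],proj(p,r["at"]))
a=viewer.read_camera("scene"); save(a,"s1.png",(180,150,340,310),4)
E
```

```text
[[0.357, 0.896, 0.266, 0.428], [0.934, -0.344, -0.095, 0.02], [0.006, 0.283, -0.959, 0.351], [0.0, 0.0, 0.0, 1.0]]
[ 0.50248143 -0.00770073  0.15164763]
weight_200_knob [0.4701 0.0942 0.0264] 0.97 [339.04490715 110.3219935 ]
weight_200_knob [0.3818 0.1048 0.0317] 0.95 [324.32928909  16.18064018]
weight_200_knob [0.4938 0.0012 0.0418] 0.93 [263.64660578 165.72663396]
weight_100_knob [0.5498 0.0085 0.0369] 0.64 [287.71406536 208.85168913]
```

View pics/w1.png

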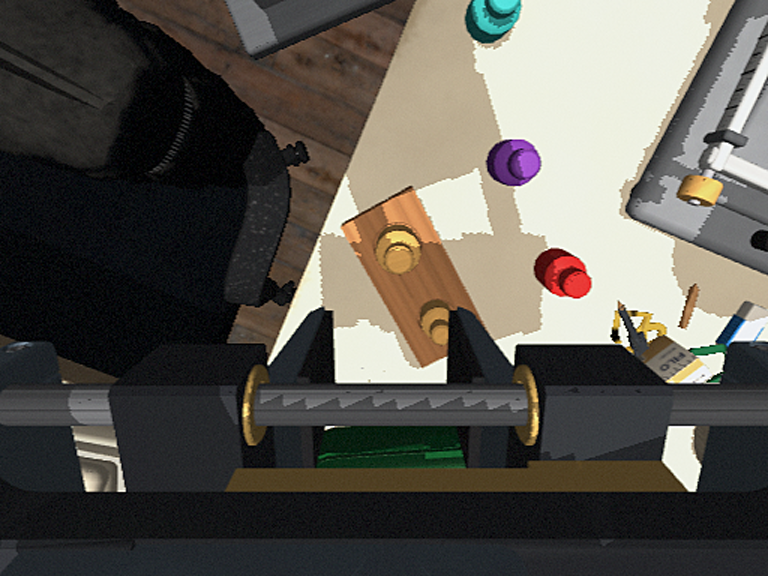

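View pics/s1.png

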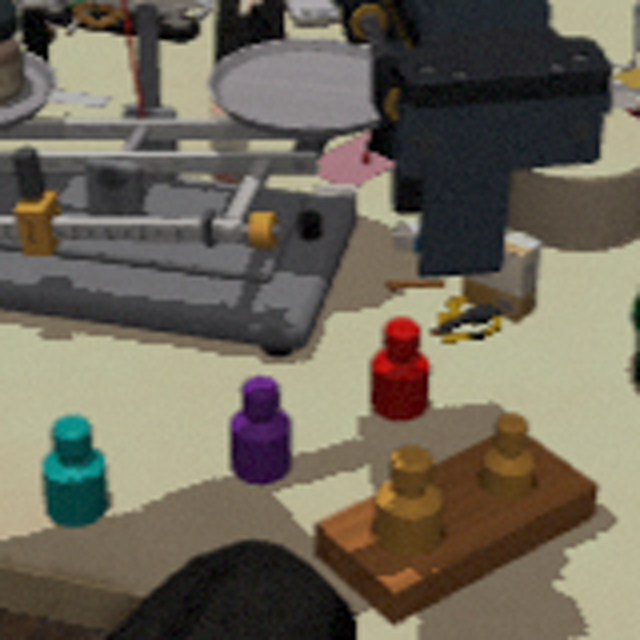

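```bash
python3 - <<'E'
from h import *
from scipy.spatial.transform import Rotation as R
p=viewer.read_camera("wrist")
s=bot.sense(); print(s["position"].round(4),s["wrist_force"])
k=onz(p,(401/1.5,259/1.5),.064); k1=onz(p,(438/1.5,332/1.5),.056); print(k.round(4),k1.round(4))
q=s["eef_rot"]; M=R.from_quat([q[1],q[2],q[3],q[0]]).as_matrix(); print(M.round(3))
print((M.T@(np.array([.497,-.002,.048])-s["position"])).round(4))
save(p,"w1c.png",(210,110,370,250),5)
E
```

```text
[ 0.504  -0.0073  0.1536] [ 0.05248971  0.77755623 -0.48588098]
[0.5    0.0037 0.064 ] [0.5611 0.0091 0.056 ]
[[ 0.354  0.935  0.02 ]
 [ 0.935 -0.355  0.002]
 [ 0.009  0.018 -1.   ]]
[ 0.0016 -0.0103  0.1054]
```

View pics/w1c.png

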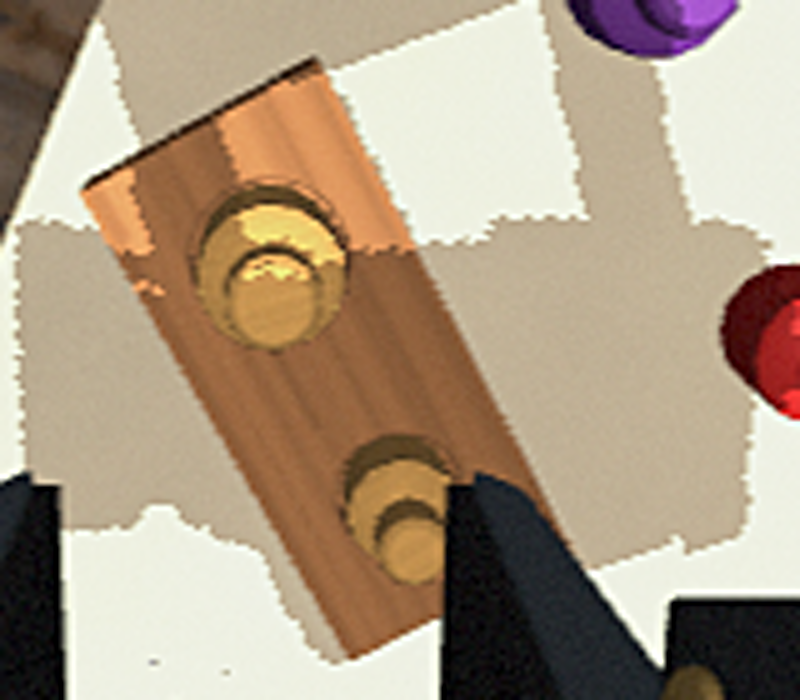

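>>> send_rows --steps '[[[0.004,-0.009,0.05],[0.018,-0.009,0],50],[[0,0,0.01],[0,0,0],50],[[0,0,0],[0,0,0],50]]'

```text
clock: 4.28
position: [0.5018, 0.0, 0.0969]
eef_rot: [0.003, 0.823, 0.569, 0.004]
wrist_force: [0.5, 0.9, 0.0]
finger_gap: 0.499
```

```bash
cat > st.py <<'E'
import sys
from h import *
from scipy.spatial.transform import Rotation as R
s=bot.sense(); q=s["eef_rot"]; M=R.from_quat([q[1],q[2],q[3],q[0]]).as_matrix()
print("t",round(float(s["clock"]),2),"pos",s["position"].round(4),"gap",round(float(s["finger_gap"]),3),"F",s["wrist_force"].round(2),"x",M[:,0].round(3))
d=M.T@np.array([0,0,-1.]); print("level rotvec",[round(-d[1],3),round(d[0],3)])
if len(sys.argv)>1:
    t=np.array(list(map(float,sys.argv[1:4]))); print("tool delta",(M.T@(t-s["position"])).round(4))
E
python3 st.py .498 0 .048
```

```text
t 4.28 pos [0.5018 0.     0.0969] gap 0.499 F [0.48 0.87 0.03] x [0.353 0.935 0.003]
level rotvec [np.float64(0.009), np.float64(-0.003)]
tool delta [-0.0015 -0.0041  0.0488]
```

>>> send_rows --steps '[[[-0.001,-0.004,0.03],[0.009,-0.003,0],50],[[0,0,0.015],[0,0,0],50],[[0,0,0],[0,0,0],50]]'

```text
clock: 4.65
position: [0.5034, 0.0, 0.0566]
eef_rot: [0.004, 0.823, 0.569, 0.005]
wrist_force: [-0.5, -0.6, -0.7]
finger_gap: 0.497
```

```bash
python3 st.py .498 0 .048; python3 - <<'E'
from h import *
a=viewer.read_camera("scene"); save(a,"s2.png",(230,220,330,310),7)
p=viewer.read_camera("side"); save(p,"d2.png",(220,130,320,220),7)
p=viewer.read_camera("wrist"); save(p,"w2.png",(180,110,370,250),4)
E
```

```text
t 4.65 pos [0.5034 0.     0.0566] gap 0.497 F [-0.53 -0.59 -0.69] x [0.353 0.936 0.003]
level rotvec [np.float64(0.012), np.float64(-0.003)]
tool delta [-0.002  -0.0051  0.0086]
```

View pics/s2.png

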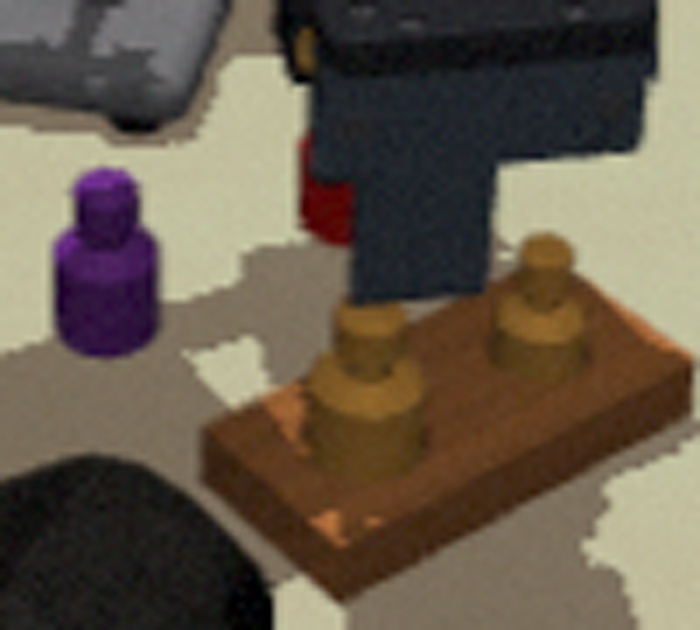

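View pics/w2.png

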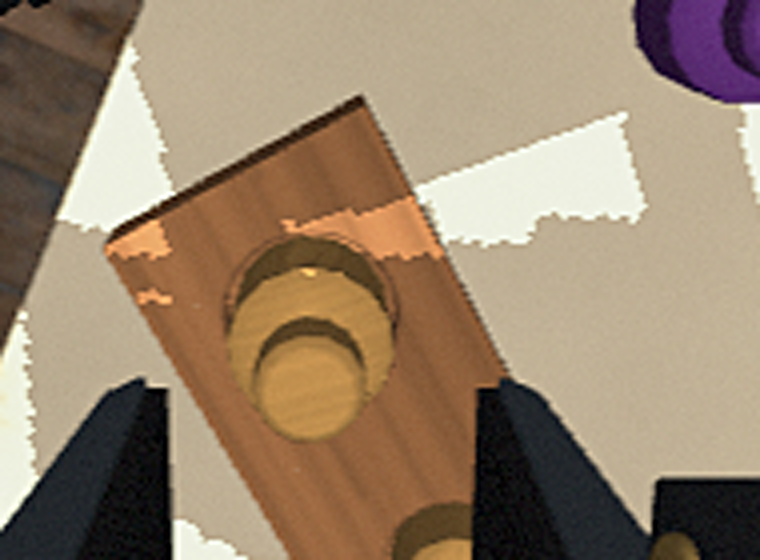

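```bash
python3 - <<'E'
from h import *
from scipy.spatial.transform import Rotation as R
p=viewer.read_camera("wrist"); s=bot.sense(); q=s["eef_rot"]; M=R.from_quat([q[1],q[2],q[3],q[0]]).as_matrix()
for o in [(0,0,0),(.0227,-.016,0),(.0227,.016,0),(-.0227,-.016,0),(.0227,-.016,-.02)]:
    print(o,((proj(p,s["position"]+M@np.array(o))-[180,110])*4).round())
print(onz(p,(257.8,206.8),.064).round(4),s["position"])
E
```

```text
(0, 0, 0) [314. 415.]
(0.0227, -0.016, 0) [445. 329.]
(0.0227, 0.016, 0) [440. 499.]
(-0.0227, -0.016, 0) [182. 329.]
(0.0227, -0.016, -0.02) [457. 365.]
[0.4962 0.0025 0.064 ] [5.03717992e-01 8.75805093e-05 5.71102113e-02]
```

View pics/d2.png

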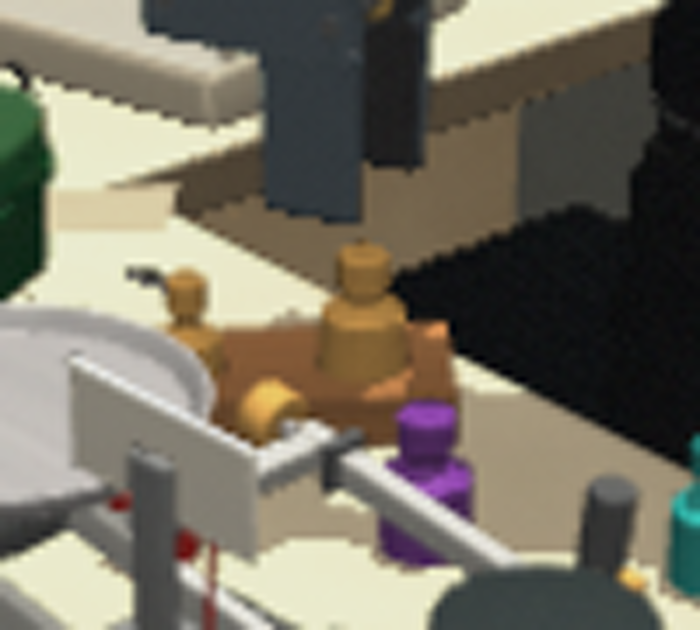

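```bash
python3 - <<'E'
from h import *
from scipy.spatial.transform import Rotation as R
s=bot.sense(); q=s["eef_rot"]; M=R.from_quat([q[1],q[2],q[3],q[0]]).as_matrix()
for n,off,k in (("side",(220,130),7),("scene",(230,220),7)):
  p=viewer.read_camera(n); 
  im=cv2.resize(p["img"][off[1]:off[1]+90,off[0]:off[0]+100,::-1],None,fx=7,fy=7,interpolation=cv2.INTER_CUBIC)
  for sx in(-1,1):
    pts=[]
    for o in [(.023,-.016),(.023,.016),(.037,.016),(.037,-.016)]:
      pts.append((proj(p,s["position"]+M@np.array((sx*o[0],o[1],0)))-off)*k+3)
    cv2.polylines(im,[np.int32(pts)],True,(0,0,255),1)
  cv2.imwrite(f"pics/o_{n}.png",im)
E
python3 -c "
import cv2,numpy as np
cv2.imwrite('pics/o.png',cv2.resize(np.hstack([cv2.imread('pics/o_side.png'),cv2.imread('pics/o_scene.png')]),(800,360)))"
```

```text
(no output)
```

View pics/o.png

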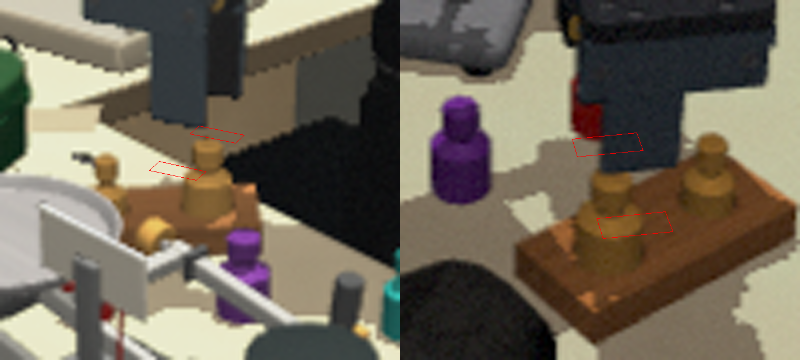

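>>> send_rows --steps '[[[-0.001,-0.006,0.009],[0.012,-0.003,0],50],[[0,0,0],[0,0,0],35],[[0,0,0],[0,0,0],20],[[0,0,0],[0,0,0],16],[[0,0,0],[0,0,0],16]]' --squeeze 10

```text
clock: 5.58
position: [0.4971, 0.0014, 0.0473]
eef_rot: [-0.0, 0.823, 0.569, 0.0]
wrist_force: [1.0, -0.4, 0.7]
finger_gap: 0.164
```

```bash
python3 st.py .497 0 .048; python3 - <<'E'
from h import *
p=viewer.read_camera("side"); save(p,"d3.png",(220,130,320,220),7)
E
```

```text
t 5.58 pos [0.4971 0.0014 0.0473] gap 0.164 F [ 1.04 -0.35  0.74] x [0.353 0.936 0.001]
level rotvec [np.float64(-0.0), np.float64(-0.001)]
tool delta [-0.0014  0.0004 -0.0007]
```

View pics/d3.png

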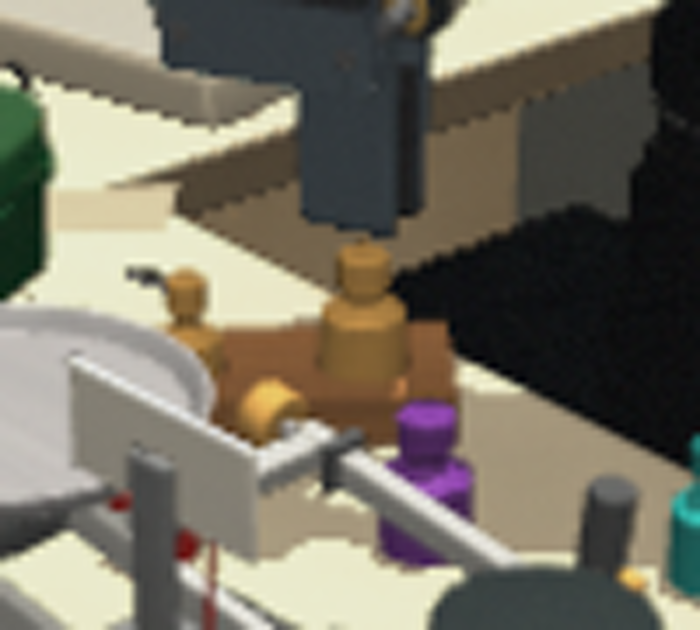

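```bash
python3 - <<'E'
from h import *
from scipy.spatial.transform import Rotation as R
s=bot.sense(); q=s["eef_rot"]; M=R.from_quat([q[1],q[2],q[3],q[0]]).as_matrix(); print(s["position"],s["finger_gap"])
ims=[]
for n,off in (("side",(240,130)),("scene",(250,210)),("wrist",(200,150))):
  p=viewer.read_camera(n); k=8
  im=cv2.resize(p["img"][off[1]:off[1]+70,off[0]:off[0]+(100 if n=="wrist" else 70),::-1],None,fx=k,fy=k,interpolation=cv2.INTER_CUBIC)
  for d,col in((.018,(0,0,255)),(.024,(0,255,0)),(.030,(255,0,255))):
   for sx in(-1,1):
    pts=[]
    for o in [(.0075,-.016),(.0075,.016),(.0215,.016),(.0215,-.016)]:
      pts.append((proj(p,s["position"]+M@np.array((sx*o[0],o[1],-d)))-off)*k+4)
    cv2.polylines(im,[np.int32(pts)],True,col,1)
  ims.append(im)
cv2.imwrite("pics/o2.png",cv2.resize(np.hstack(ims[:2]),(800,400))); cv2.imwrite("pics/o3.png",ims[2])
E
```

```text
[0.49708678 0.00139868 0.04732123] 0.15797497243129763
```

View pics/o2.png

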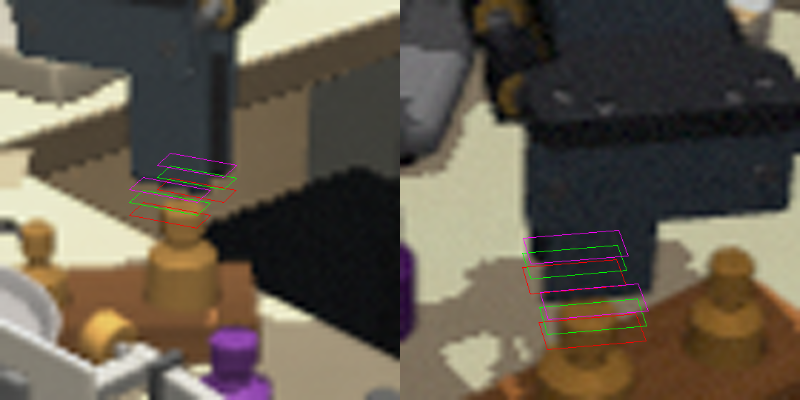

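View pics/o3.png

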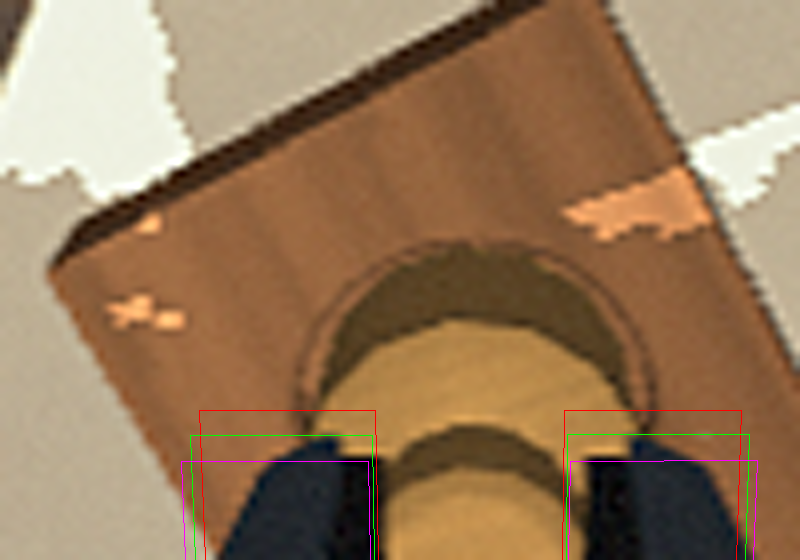

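The fingertips show about 29 mm higher than the reported TCP, and the jaws closed to 15 mm over nothing. I'll use that offset and check it as I go down.

>>> send_rows --steps '[[[0,0,0],[0,0,0],50],[[0,0,0],[0,0,0],50],[[0,0,0.015],[0,0,0],50],[[0,0,0.01],[0,0,0],50],[[0,0,0],[0,0,0],50]]'

```text
clock: 6.4
position: [0.4965, 0.0014, 0.0201]
eef_rot: [-0.001, 0.823, 0.569, -0.0]
wrist_force: [0.5, 0.6, -0.1]
finger_gap: 0.498
```

```bash
python3 st.py .497 0 .019; python3 - <<'E'
from h import *
p=viewer.read_camera("side"); save(p,"d4.png",(220,130,320,220),5);p=viewer.read_camera("scene"); save(p,"s4.png",(230,210,330,300),5)
cv2.imwrite("pics/o4.png",cv2.resize(np.hstack([cv2.imread("pics/d4.png"),cv2.imread("pics/s4.png")]),(800,360)))
E
```

```text
t 6.4 pos [0.4965 0.0014 0.0201] gap 0.498 F [ 0.54  0.58 -0.12] x [0.353 0.936 0.   ]
level rotvec [np.float64(-0.001), np.float64(-0.0)]
tool delta [-0.0012  0.0009  0.0011]
```

View pics/o4.png

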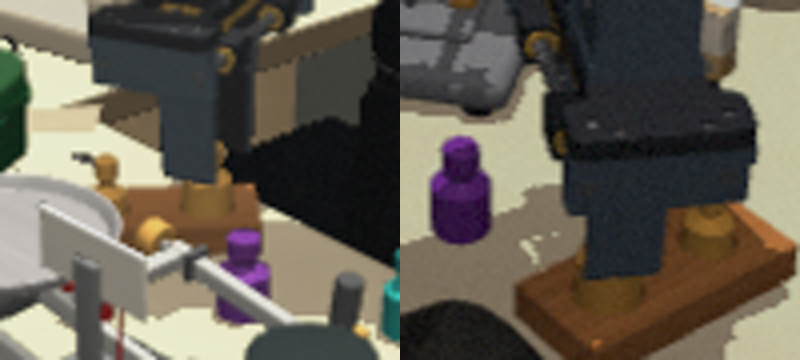

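>>> send_rows --steps '[[[-0.001,-0.003,0],[0,0,0],35],[[0,0,0],[0,0,0],18],[[0,0,0],[0,0,0],10],[[0,0,0],[0,0,0],10],[[0,0,0],[0,0,0],10]]' --squeeze 15

```text
clock: 7.12
position: [0.4944, 0.0015, 0.0216]
eef_rot: [0.0, 0.823, 0.569, 0.001]
wrist_force: [-0.7, -1.0, -1.0]
finger_gap: 0.207
```

>>> send_rows --steps '[[[0,0,-0.01],[0,0,0],10],[[0,0,-0.03],[0,0,0],10],[[0,0,-0.05],[0,0,0],10],[[0,0,-0.05],[0,0,0],10]]'

```text
clock: 7.62
position: [0.4907, 0.0016, 0.1626]
eef_rot: [-0.003, 0.823, 0.569, -0.003]
wrist_force: [1.3, 0.3, -1.8]
finger_gap: 0.207
```

```bash
python3 st.py .602 .239 .25; python3 - <<'E'
from h import *
p=viewer.read_camera("side"); save(p,"d4.png",(200,60,340,220),4);p=viewer.read_camera("scene"); save(p,"s4.png",(220,140,360,300),4)
cv2.imwrite("pics/o5.png",cv2.resize(np.hstack([cv2.imread("pics/d4.png"),cv2.imread("pics/s4.png")]),(800,457)))
E
```

```text
t 7.62 pos [0.4907 0.0016 0.1626] gap 0.207 F [ 1.27  0.33 -1.77] x [ 0.353  0.936 -0.002]
level rotvec [np.float64(-0.009), np.float64(0.002)]
tool delta [ 0.2613  0.0195 -0.0881]
```

View pics/o5.png

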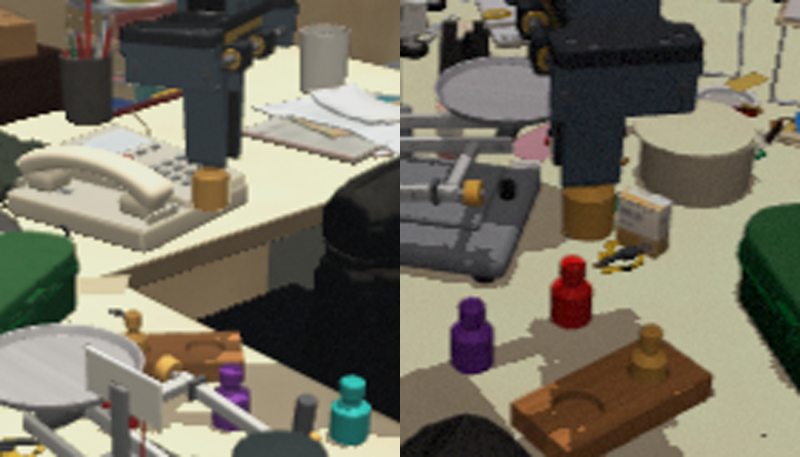

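>>> send_rows --steps '[[[0.045,0.003,-0.04],[0,0,0],10],[[0.055,0.004,0],[-0.009,0.002,0],10],[[0.055,0.004,0],[0,0,0],10],[[0.055,0.004,0],[0,0,0],10],[[0.04,0.003,0],[0,0,0],10]]'

```text
clock: 8.35
position: [0.5984, 0.23, 0.2043]
eef_rot: [0.004, 0.824, 0.566, 0.003]
wrist_force: [0.6, 0.4, -2.6]
finger_gap: 0.21
```

```bash
python3 st.py .599 .240 .165
```

```text
t 8.35 pos [0.5984 0.23   0.2043] gap 0.21 F [ 0.59  0.45 -2.62] x [0.358 0.934 0.   ]
level rotvec [np.float64(0.009), np.float64(-0.0)]
tool delta [ 0.0096 -0.0034  0.0392]
```

>>> send_rows --steps '[[[0.0095,-0.003,0.02],[0.009,0,0],10],[[0,0,0.015],[0,0,0],10],[[0,0,0],[0,0,0],10]]'

```text
clock: 8.72
position: [0.5971, 0.2406, 0.1637]
eef_rot: [-0.001, 0.823, 0.567, -0.003]
wrist_force: [0.2, -0.4, -1.8]
finger_gap: 0.206
```

```bash
python3 st.py .599 .240 .131; python3 - <<'E'
from h import *
p=viewer.read_camera("side"); save(p,"d4.png",(180,90,320,250),4);p=viewer.read_camera("scene"); save(p,"s4.png",(220,80,360,240),4)
cv2.imwrite("pics/o6.png",cv2.resize(np.hstack([cv2.imread("pics/d4.png"),cv2.imread("pics/s4.png")]),(800,457)))
E
```

```text
t 8.72 pos [0.5971 0.2406 0.1637] gap 0.206 F [ 0.18 -0.38 -1.79] x [ 0.356  0.934 -0.005]
level rotvec [np.float64(-0.005), np.float64(0.005)]
tool delta [0.0003 0.0021 0.0326]
```

View pics/o6.png

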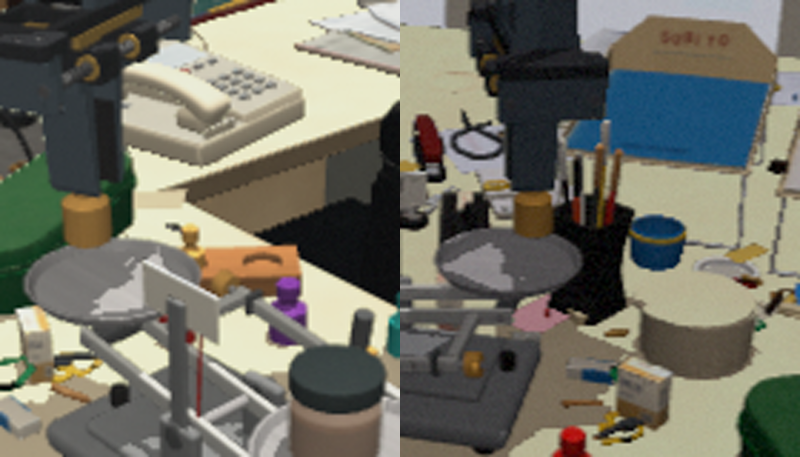

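>>> send_rows --steps '[[[0,0.002,0.012],[-0.005,0.005,0],10],[[0,0,0.01],[0,0,0],10],[[0,0,0.004],[0,0,0],10],[[0,0,0],[0,0,0],10]]'

```text
clock: 9.32
position: [0.6007, 0.2383, 0.1397]
eef_rot: [0.001, 0.824, 0.566, 0.003]
wrist_force: [0.5, 0.4, -1.7]
finger_gap: 0.204
```

>>> send_rows --steps '[[[0,0,0.003],[0,0,0],10],[[0,0,0.003],[0,0,0],10],[[0,0,0],[0,0,0],10]]'

```text
clock: 9.7
position: [0.6015, 0.2385, 0.1343]
eef_rot: [0.001, 0.824, 0.566, 0.004]
wrist_force: [-0.6, 0.4, -0.8]
finger_gap: 0.207
```

>>> send_rows --steps '[[[0,0,0.002],[0,0,0],10],[[0,0,0],[0,0,0],10]]'

```text
clock: 9.95
position: [0.6018, 0.2384, 0.1329]
eef_rot: [0.002, 0.824, 0.566, 0.005]
wrist_force: [-0.4, -0.1, 0.7]
finger_gap: 0.206
```

```bash
python3 - <<'E'
from h import *
print([bot.sense()["wrist_force"].round(2)])
p=viewer.read_camera("side"); save(p,"d4.png",(180,110,320,250),4);print([bot.sense()["wrist_force"].round(2)]);p=viewer.read_camera("scene"); save(p,"s4.png",(220,100,360,240),4)
cv2.imwrite("pics/o7.png",cv2.resize(np.hstack([cv2.imread("pics/d4.png"),cv2.imread("pics/s4.png")]),(800,400)))
print([bot.sense()["wrist_force"].round(2)])
E
python3 st.py
```

```text
[array([-0.38, -0.13,  0.74])]
[array([-0.86, -0.61,  0.63])]
[array([-0.59, -1.54,  0.05])]
t 10.05 pos [0.6019 0.2384 0.1331] gap 0.209 F [-0.59 -1.54  0.05] x [0.358 0.934 0.006]
level rotvec [np.float64(0.008), np.float64(-0.006)]
```

View pics/o7.png

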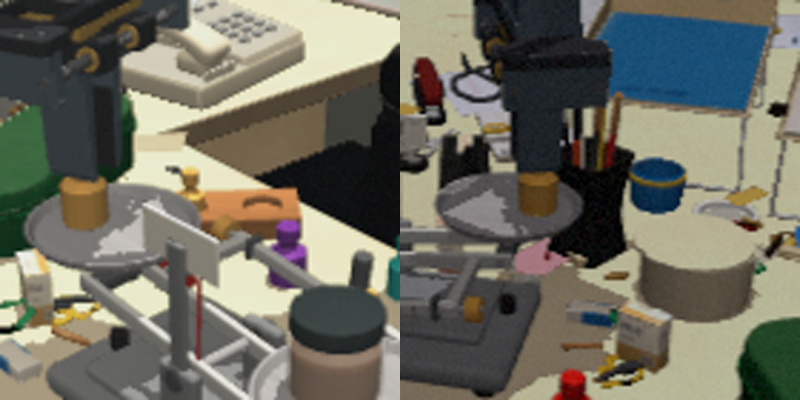

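>>> send_rows --steps '[[[0,0,0],[0,0,0],24],[[0,0,0],[0,0,0],30],[[0,0,0],[0,0,0],40],[[0,0,0],[0,0,0],45],[[0,0,-0.01],[0,0,0],50]]'

```text
clock: 10.68
position: [0.6016, 0.239, 0.1429]
eef_rot: [0.001, 0.824, 0.566, 0.005]
wrist_force: [-0.2, 0.4, -0.3]
finger_gap: 0.496
```

>>> send_rows --steps '[[[0,0,-0.04],[0,0,0],50],[[0,0,-0.06],[0,0,0],50]]'

```text
clock: 10.92
position: [0.5987, 0.2379, 0.2416]
eef_rot: [-0.0, 0.824, 0.566, 0.0]
wrist_force: [0.2, 0.6, 0.1]
finger_gap: 0.499
```

```bash
python3 st.py; python3 - <<'E'
from h import *
p=viewer.read_camera("side"); save(p,"d4.png",(180,150,320,290),4);q=viewer.read_camera("scene"); save(q,"s4.png",(140,130,300,240),5)
np.savez("b.npz",**{k:p[k] for k in("img","intrinsics","world_from_camera")});np.savez("a.npz",**{k:q[k] for k in("img","intrinsics","world_from_camera")})
E
```

```text
t 10.93 pos [0.5987 0.2379 0.2416] gap 0.499 F [0.22 0.57 0.09] x [0.358 0.934 0.   ]
level rotvec [np.float64(0.0), np.float64(-0.0)]
```

View pics/s4.png

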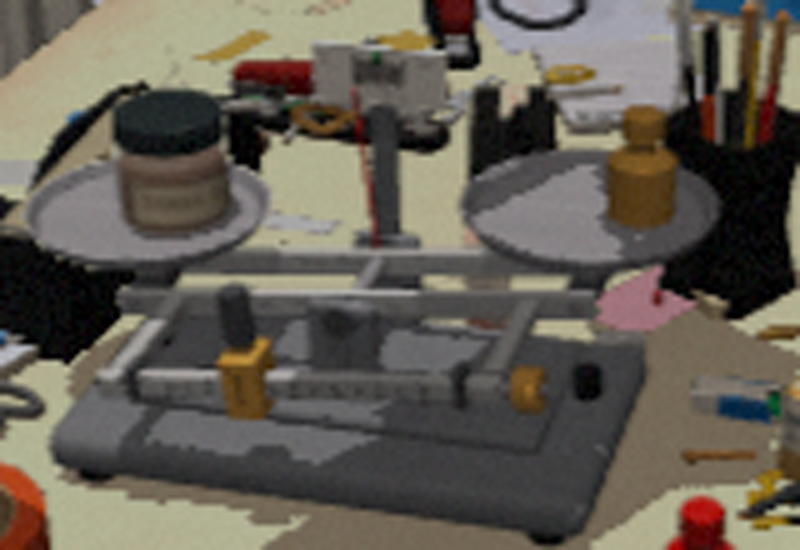

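View pics/d4.png

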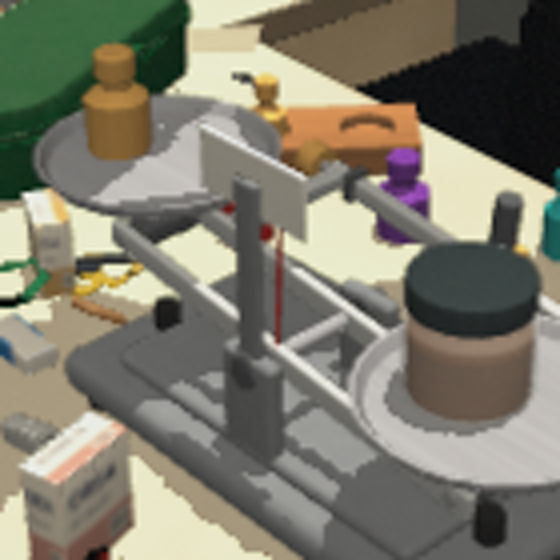

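```bash
python3 - <<'E'
from h import *
print(bot.sense()["q"].round(3))
E
python3 st.py .418 .264 .2
```

```text
[ 0.36   0.399  1.279  0.     1.445 -0.844]
t 11.03 pos [0.603  0.2395 0.2502] gap 0.502 F [0.4  1.03 0.62] x [0.358 0.934 0.013]
level rotvec [np.float64(0.014), np.float64(-0.013)]
tool delta [-0.044  -0.1822  0.047 ]
```

>>> send_rows --steps '[[[-0.015,-0.06,0],[0.014,-0.013,0],44],[[-0.015,-0.06,0],[0,0,0],44],[[-0.014,-0.06,0],[0,0,0],44],[[0,0,0],[0,0,-0.18],44],[[0,0,0],[0,0,-0.18],44]]'

```text
clock: 11.65
position: [0.4144, 0.264, 0.2515]
eef_rot: [0.0, 0.706, 0.708, 0.004]
wrist_force: [0.9, 0.2, -0.2]
finger_gap: 0.443
```

>>> send_rows --steps '[[[0,0,0],[0,0,-0.18],44],[[0,0,0],[0,0,-0.18],44],[[0,0,0],[0,0,-0.18],44],[[0,0,0],[0,0,-0.18],44]]'

```text
clock: 12.15
position: [0.414, 0.2643, 0.2539]
eef_rot: [0.003, 0.399, 0.917, 0.005]
wrist_force: [0.4, -0.7, 0.7]
finger_gap: 0.441
```

```bash
python3 st.py .418 .264 .12; python3 - <<'E'
from h import *
p=viewer.read_camera("wrist"); save(p,"w5.png",s=1.5)
for n in("scene","side"):
  q=viewer.read_camera(n)
  for r in spotter.search_frame(q,"rider_knob"): print(r["at"].round(4) if hasattr(r["at"],"round") else r["at"],r["conf"],proj(q,r["at"]))
E
```

```text
t 12.15 pos [0.414  0.2643 0.2539] gap 0.441 F [ 0.43 -0.73  0.72] x [-0.681  0.732 -0.001]
level rotvec [np.float64(0.012), np.float64(0.001)]
tool delta [-0.0028  0.0012  0.134 ]
[0.4111, 0.2571, 0.088] 0.74 [186.00420147 202.31230307]
[0.5063, 0.0078, 0.0215] 0.75 [267.72024068 181.57445   ]
[0.4167, 0.2666, 0.1127] 0.47 [306.2233693 202.4278911]
```

View pics/w5.png

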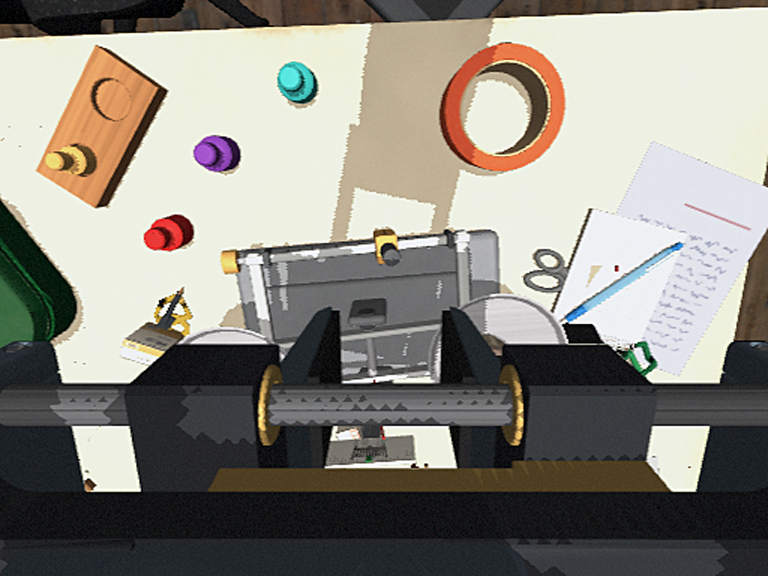

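```bash
python3 - <<'E'
from h import *
p=viewer.read_camera("wrist")
print(onz(p,(390.5/1.5,254/1.5),.1185).round(4), onz(p,(230/1.5,262/1.5),.085).round(3),onz(p,(465/1.5,239/1.5),.068).round(3))
E
```

```text
[0.4136 0.2651 0.1185] [0.515 0.176 0.085] [0.369 0.311 0.068]
```

>>> send_rows --steps '[[[0,0,0.05],[0.012,0.001,-0.084],44],[[0,0,0.05],[0,0,0],44],[[0,0,0.02],[0,0,0],44],[[0,0,0],[0,0,0],44]]'

```text
clock: 12.95
position: [0.4158, 0.2654, 0.1317]
eef_rot: [0.001, 0.366, 0.931, 0.001]
wrist_force: [0.6, -0.1, 0.4]
finger_gap: 0.439
```

```bash
python3 st.py .4145 .265 .078; python3 - <<'E'
from h import *
p=viewer.read_camera("wrist"); save(p,"w6.png",(150,110,350,260),4)
p=viewer.read_camera("scene"); save(p,"s6.png",(120,90,280,240),4)
E
```

```text
t 12.95 pos [0.4158 0.2654 0.1317] gap 0.439 F [ 0.65 -0.07  0.36] x [-0.732  0.681 -0.002]
level rotvec [np.float64(0.003), np.float64(0.002)]
tool delta [ 0.0008 -0.0013  0.0537]
```

View pics/w6.png

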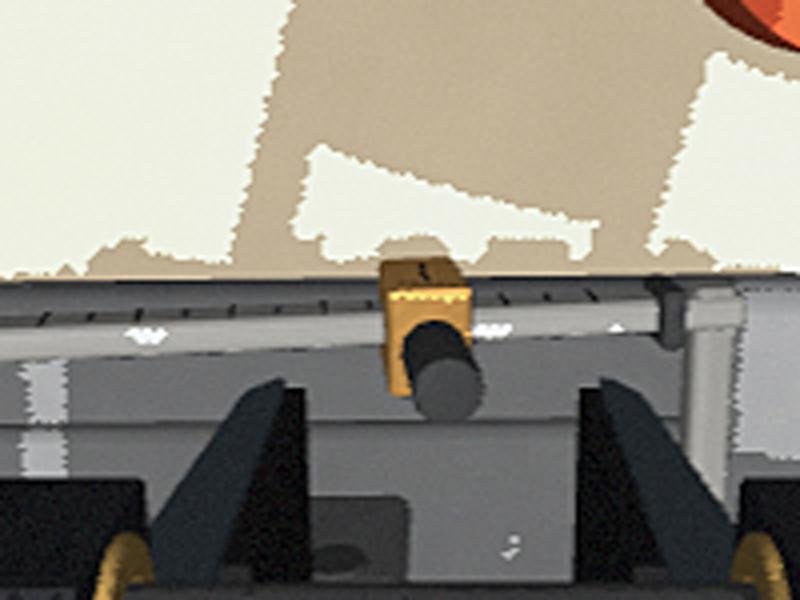

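View pics/s6.png

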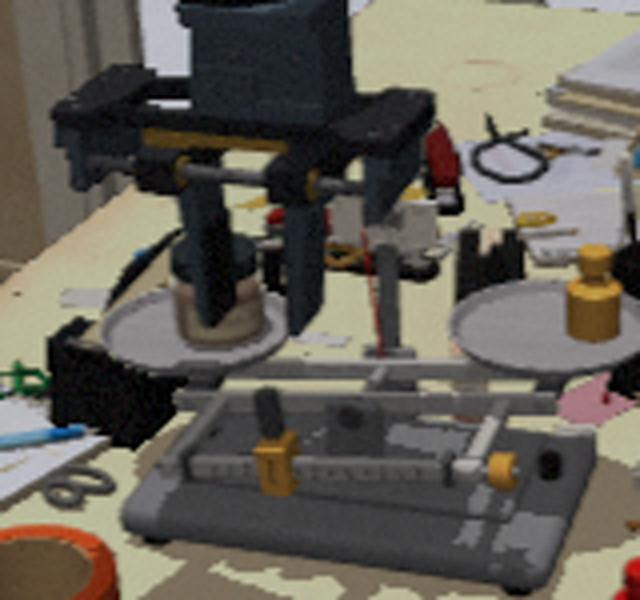

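>>> send_rows --steps '[[[0.001,-0.001,0.03],[0.003,0.002,0],44],[[0,0,0.02],[0,0,0],44],[[0,0,0],[0,0,0],44]]'

```text
clock: 13.42
position: [0.4198, 0.2686, 0.0874]
eef_rot: [0.004, 0.367, 0.93, 0.006]
wrist_force: [0.5, 0.6, -0.2]
finger_gap: 0.442
```

```bash
python3 st.py .4145 .265 .078; python3 - <<'E'
from h import *
p=viewer.read_camera("wrist"); save(p,"w6.png",(150,110,350,260),4)
p=viewer.read_camera("scene"); save(p,"s6.png",(120,130,240,240),6)
E
```

```text
t 13.43 pos [0.4198 0.2686 0.0874] gap 0.442 F [ 0.48  0.61 -0.17] x [-0.731  0.682 -0.004]
level rotvec [np.float64(0.014), np.float64(0.004)]
tool delta [ 0.0015 -0.0064  0.0093]
```

View pics/s6.png

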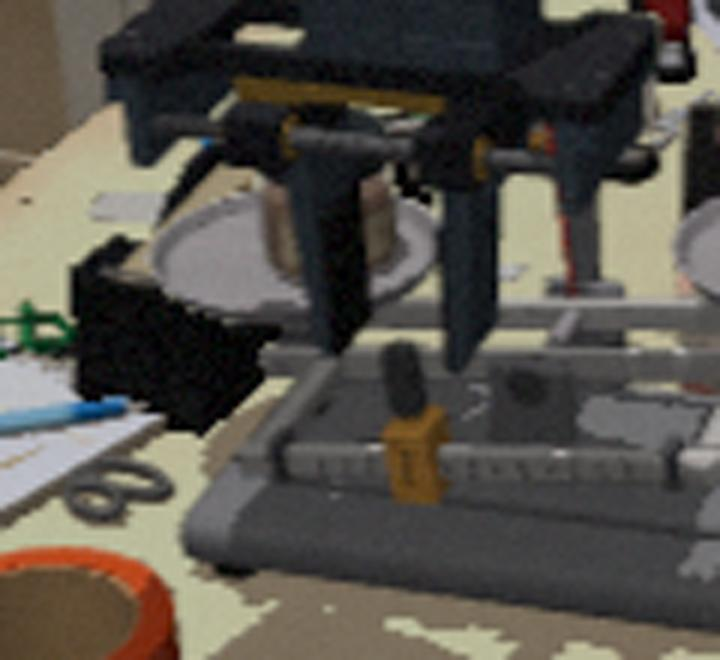

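View pics/w6.png

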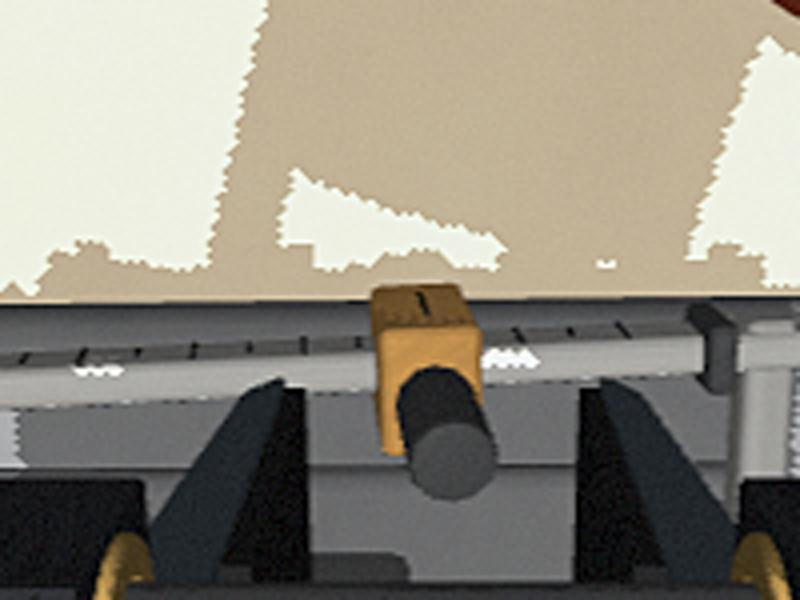

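>>> send_rows --steps '[[[0.001,-0.006,0.011],[0.014,0.004,0],44],[[0,0,0],[0,0,0],44]]'

```text
clock: 13.78
position: [0.4169, 0.266, 0.0788]
eef_rot: [0.002, 0.367, 0.93, 0.002]
wrist_force: [0.0, 0.2, 0.6]
finger_gap: 0.445
```

```bash
python3 st.py .4145 .265 .078; python3 - <<'E'
from h import *
p=viewer.read_camera("wrist"); save(p,"w6.png",(150,110,350,260),4)
E
```

```text
t 13.78 pos [0.4169 0.266  0.0788] gap 0.445 F [0.02 0.19 0.62] x [-0.731  0.682 -0.001]
level rotvec [np.float64(0.006), np.float64(0.001)]
tool delta [ 0.0011 -0.0024  0.0008]
```

View pics/w6.png

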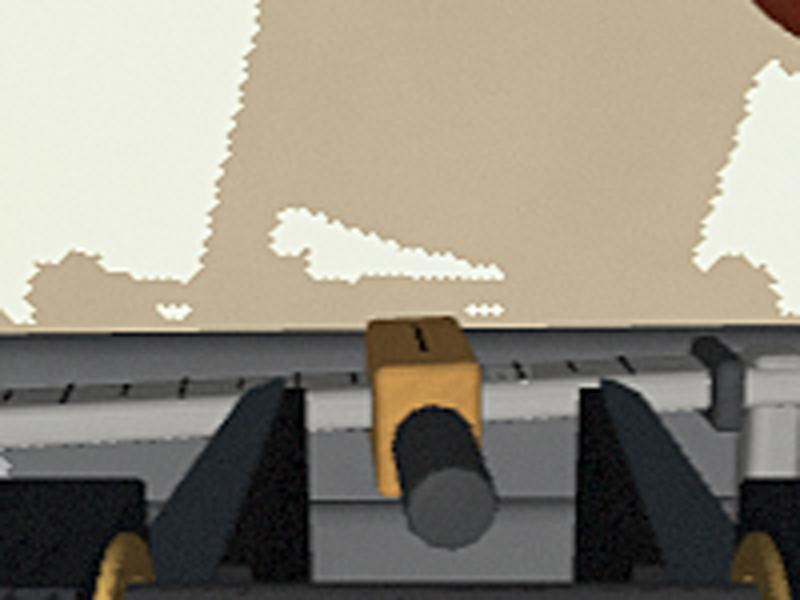

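>>> send_rows --steps '[[[-0.012,-0.002,0],[0.006,0,0],44],[[-0.012,0,0],[0,0,0],44],[[-0.012,0,0],[0,0,0],44],[[-0.012,0,0],[0,0,0],44],[[0,0,0],[0,0,0],44]]'

```text
clock: 14.45
position: [0.4547, 0.2297, 0.0802]
eef_rot: [0.002, 0.367, 0.93, 0.001]
wrist_force: [-0.8, -0.1, -0.5]
finger_gap: 0.438
```

```bash
python3 st.py .4145 .265 .078; python3 - <<'E'
from h import *
p=viewer.read_camera("wrist"); save(p,"w6.png",(150,110,350,260),4)
p=viewer.read_camera("scene"); save(p,"s6.png",(140,120,300,240),5)
E
```

```text
t 14.45 pos [0.4547 0.2297 0.0802] gap 0.438 F [-0.76 -0.06 -0.51] x [-0.731  0.683 -0.002]
level rotvec [np.float64(0.003), np.float64(0.002)]
tool delta [ 0.0535 -0.0017  0.002 ]
```

View pics/w6.png

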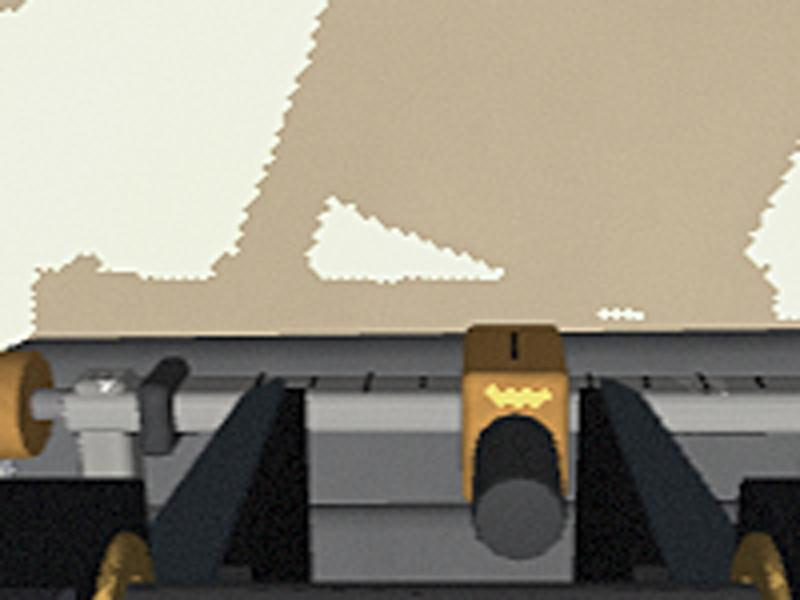

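View pics/s6.png

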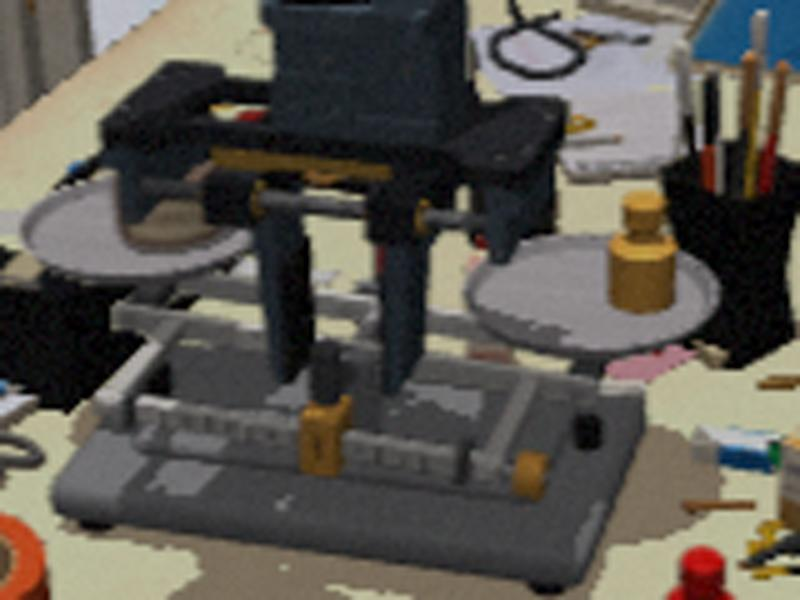

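>>> send_rows --steps '[[[0.008,0,0],[0.003,0,0],44],[[0.002,0,0],[0,0,0],44],[[0,0,0],[0,0,0],44],[[0,0,0],[0,0,0],44],[[0,0,0],[0,0,0],44]]'

```text
clock: 15.18
position: [0.4451, 0.2382, 0.08]
eef_rot: [0.0, 0.366, 0.931, -0.001]
wrist_force: [-0.8, -0.0, 0.3]
finger_gap: 0.44
```

>>> send_rows --steps '[[[0,0,0],[0,0,0],44],[[0,0,0],[0,0,0],44],[[0,0,0],[0,0,0],44],[[0,0,0],[0,0,0],44],[[0,0,0],[0,0,0],44]]'

```text
clock: 15.8
position: [0.4453, 0.238, 0.0799]
eef_rot: [0.0, 0.366, 0.931, -0.001]
wrist_force: [-0.4, 0.2, -0.5]
finger_gap: 0.439
```

```bash
python3 st.py .4145 .265 .078; python3 - <<'E'
from h import *
p=viewer.read_camera("wrist"); save(p,"w6.png",(150,110,350,260),4)
p=viewer.read_camera("scene"); save(p,"s6.png",(140,120,300,240),5)
p=viewer.read_camera("side"); save(p,"d6.png",(180,150,345,310),4)
E
```

```text
t 15.8 pos [0.4453 0.238  0.0799] gap 0.439 F [-0.36  0.18 -0.45] x [-0.732  0.681 -0.002]
level rotvec [np.float64(-0.002), np.float64(0.002)]
tool delta [ 0.0409 -0.0012  0.0019]
```

View pics/w6.png

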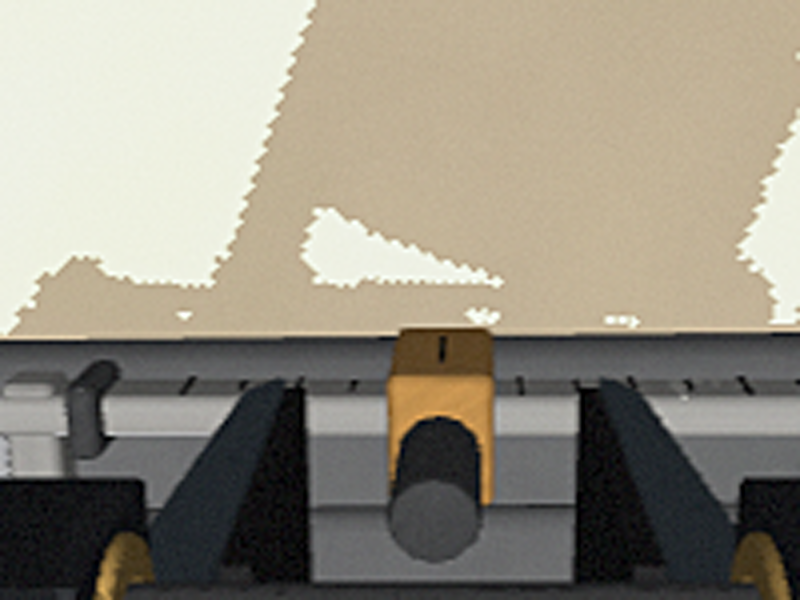

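View pics/s6.png

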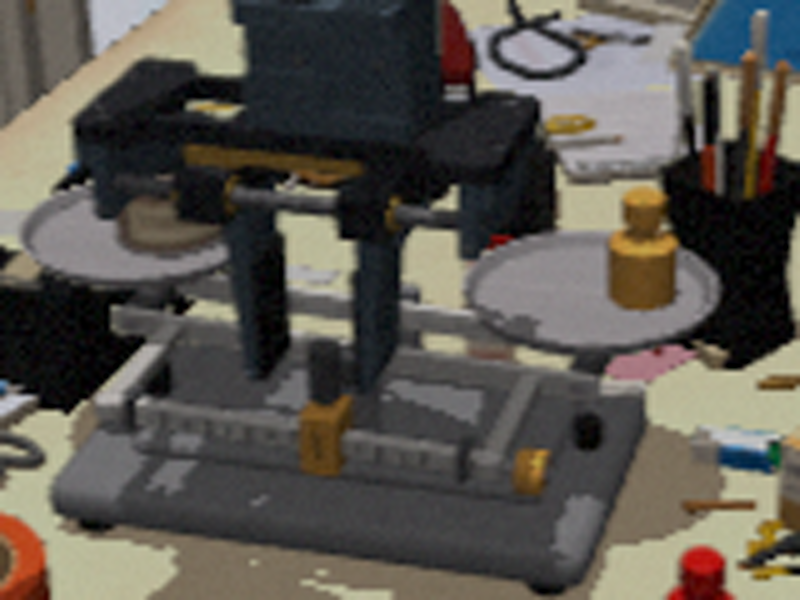

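View pics/d6.png

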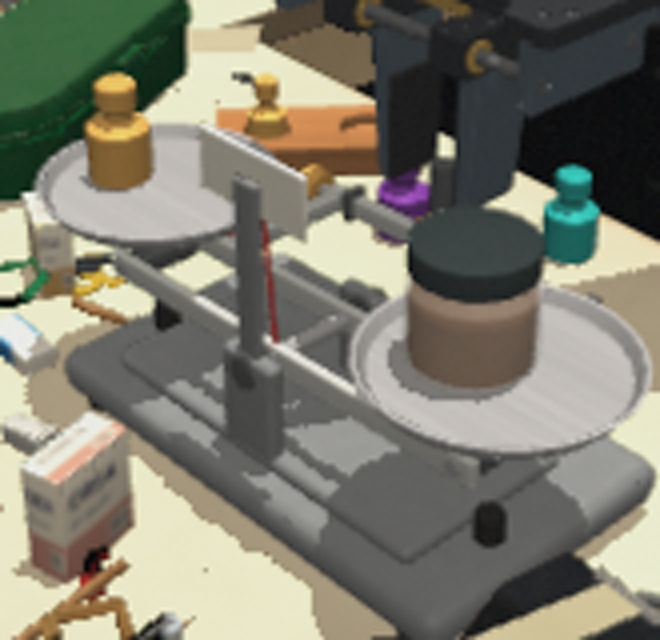

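```bash
cat > tilt.py <<'E'
from h import *
from scipy.optimize import least_squares
t=np.linspace(0,2*np.pi,200)
def ext(p,c,r):
    P=np.c_[c[0]+r*np.cos(t),c[1]+r*np.sin(t),np.full(200,c[2])]
    T=np.linalg.inv(p["world_from_camera"]); u=(p["intrinsics"]@(T[:3,:3]@P.T+T[:3,3:])); u=u[:2]/u[2]
    return np.r_[u[0].min(),u[0].max(),u[1].min(),u[1].max()]
def tilt(A,B,R_a,R_b,L_a,L_b):
  def f(v):
    x0,y0,a,z,_=[ 0.5037,0.319,0.833,0.1148,0];tl=v[0]; ya=np.array([-np.sin(a),np.cos(a)]); out=[]
    for sg,ea,eb in((-1,R_a,R_b),(1,L_a,L_b)):
        c=np.r_[np.array([x0,y0])+sg*.11*np.cos(tl)*ya, z+sg*.11*np.sin(tl)]
        for p,e in((A,ea),(B,eb)):
            d=ext(p,c,.06)-np.array(e); out+=list(d[~np.isnan(d)])
    return np.array(out)
  s=least_squares(f,[0.]); print("tilt",s.x.round(4),s.fun.round(1))
E
python3 - <<'E'
from tilt import *
n=np.nan
A=dict(np.load("a.npz"));B=dict(np.load("b.npz"))
tilt(A,B,[n,n,166.4,189.6],[n,n,n,210],[n,n,n,177],[n,n,n,262])
E
```

```text
tilt [0.0286] [ 0.1  0.5  0.  -0.3  0.6]
```

>>> send_rows --steps '[[[0.006,0,0],[0,0,0],44],[[0.005,0,0],[0,0,0],44],[[0.005,0,0],[0,0,0],44],[[0.004,0,0],[0,0,0],44],[[0,0,0],[0,0,0],44]]'

```text
clock: 16.58
position: [0.4295, 0.2527, 0.0801]
eef_rot: [0.001, 0.366, 0.931, -0.001]
wrist_force: [0.6, 1.1, 0.5]
finger_gap: 0.438
```

```bash
python3 st.py .4453 .238 .078; python3 - <<'E'
from h import *
p=viewer.read_camera("wrist"); save(p,"w7.png",(150,110,350,260),4)
E
```

```text
t 16.57 pos [0.4295 0.2527 0.0801] gap 0.438 F [0.62 1.1  0.53] x [-0.733  0.681 -0.002]
level rotvec [np.float64(-0.001), np.float64(0.002)]
tool delta [-0.0216 -0.0001  0.0021]
```

View pics/w7.png

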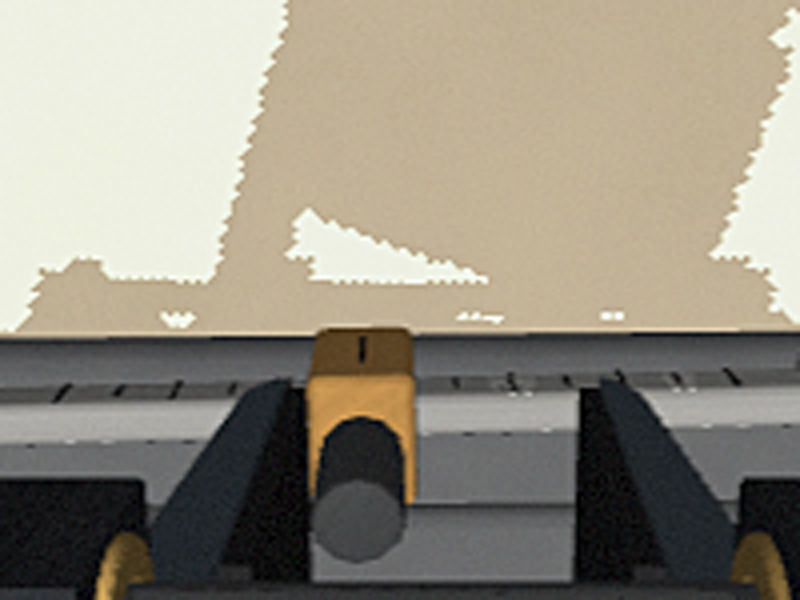

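>>> send_rows --steps '[[[-0.006,0,0],[0,0,0],44],[[-0.006,0,0],[0,0,0],44],[[0,0,0],[0,0,0],44],[[0,0,0],[0,0,0],44],[[0,0,0],[0,0,0],44]]'

```text
clock: 17.25
position: [0.4393, 0.2435, 0.0799]
eef_rot: [0.001, 0.366, 0.931, -0.001]
wrist_force: [-0.5, 1.0, 0.3]
finger_gap: 0.438
```

>>> send_rows --steps '[[[0,0,0],[0,0,0],44],[[0,0,0],[0,0,0],44],[[0,0,0],[0,0,0],44],[[0,0,0],[0,0,0],44],[[0,0,0],[0,0,0],44]]'

```text
clock: 17.88
position: [0.4391, 0.2437, 0.0799]
eef_rot: [0.001, 0.366, 0.931, -0.001]
wrist_force: [-0.1, 0.4, -0.6]
finger_gap: 0.441
```

>>> send_rows --steps '[[[0,0,0],[0,0,0],44],[[0,0,0],[0,0,0],44],[[0,0,0],[0,0,0],44],[[0,0,0],[0,0,0],44]]'

```text
clock: 18.38
position: [0.4392, 0.2437, 0.08]
eef_rot: [0.001, 0.366, 0.931, -0.001]
wrist_force: [0.2, 0.5, -0.0]
finger_gap: 0.439
```

```bash
python3 st.py .4145 .265 .078; python3 - <<'E'
from h import *
p=viewer.read_camera("wrist"); save(p,"w8.png",(150,110,350,260),4)
p=viewer.read_camera("scene"); save(p,"s8.png",(140,120,300,240),5)
p=viewer.read_camera("side"); save(p,"d8.png",(180,150,345,310),4)
E
```

```text
t 18.38 pos [0.4392 0.2437 0.08  ] gap 0.439 F [ 0.16  0.53 -0.02] x [-0.732  0.681 -0.002]
level rotvec [np.float64(-0.001), np.float64(0.002)]
tool delta [ 0.0326 -0.0012  0.0019]
```

View pics/w8.png

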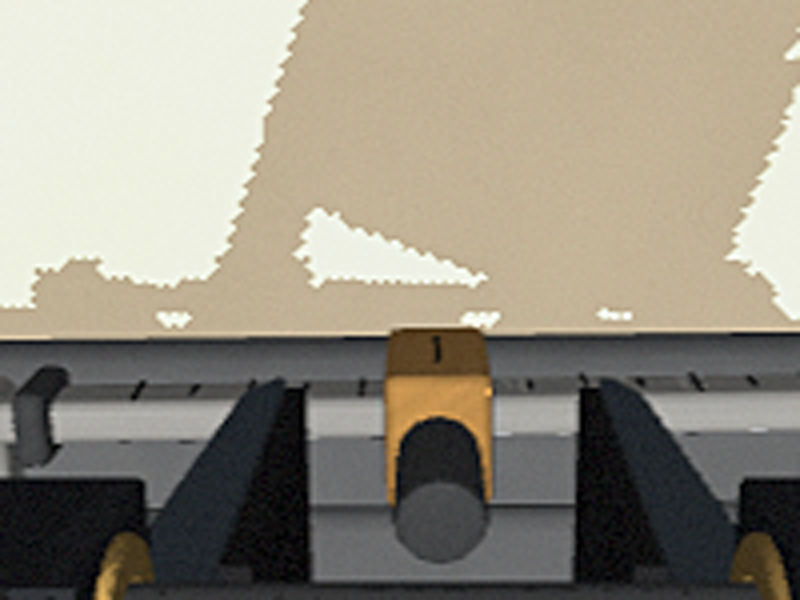

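View pics/s8.png

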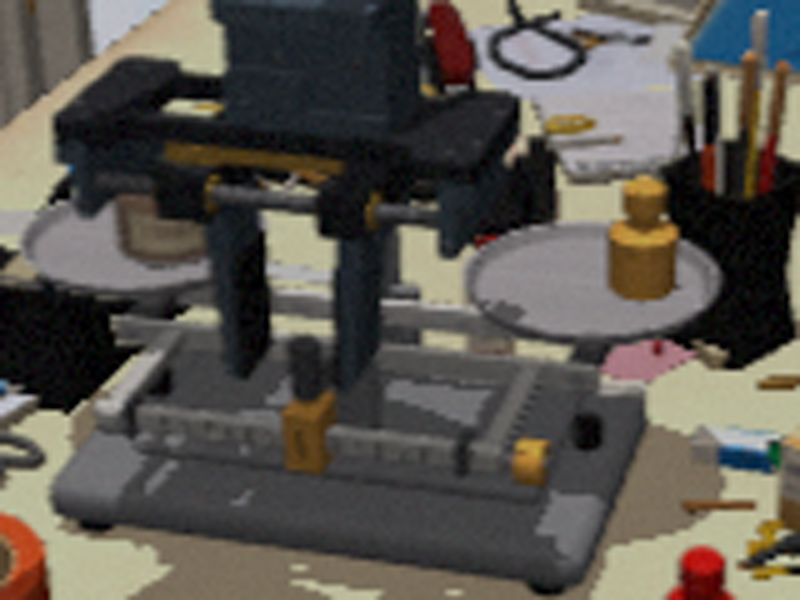

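View pics/d8.png

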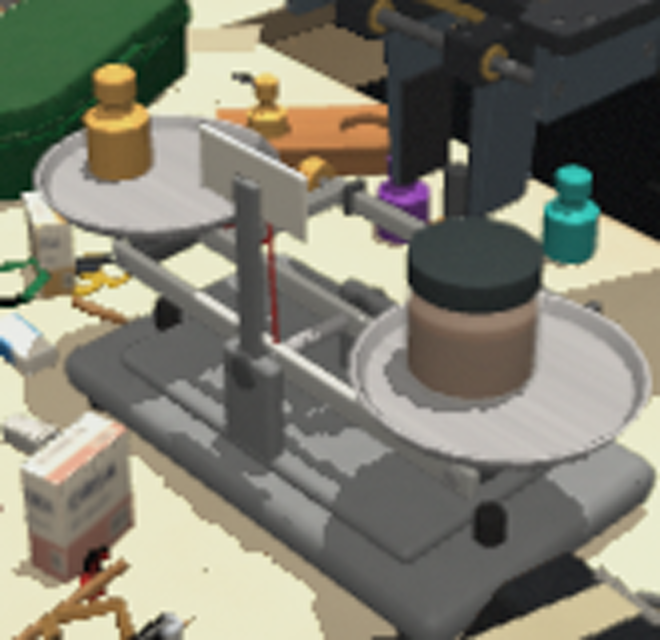

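```bash
python3 - <<'E'
from tilt import *
n=np.nan
A=dict(np.load("a.npz"));B=dict(np.load("b.npz"))
tilt(A,B,[n,n,164.6,188],[n,n,n,207.75],[n,n,n,178.8],[n,n,n,264.7])
E
```

```text
tilt [-0.0141] [ 0.1  0.2  0.  -0.2  0.5]
```

>>> send_rows --steps '[[[-0.006,0,0],[0,0,0],44],[[-0.006,0,0],[0,0,0],44],[[-0.004,0,0],[0,0,0],44],[[0,0,0],[0,0,0],44]]'

```text
clock: 19.02
position: [0.4519, 0.232, 0.08]
eef_rot: [0.001, 0.366, 0.931, -0.001]
wrist_force: [0.3, -1.0, -0.0]
finger_gap: 0.445
```

```bash
python3 st.py .4392 .2437 .08
```

```text
t 19.02 pos [0.4519 0.232  0.08  ] gap 0.445 F [ 0.31 -1.05 -0.02] x [-0.732  0.681 -0.002]
level rotvec [np.float64(-0.001), np.float64(0.002)]
tool delta [ 0.0172 -0.0001 -0.    ]
```

Now back off, let it settle, then look.

>>> send_rows --steps '[[[0.006,0,0],[0,0,0],44],[[0.006,0,0],[0,0,0],44],[[0,0,0],[0,0,0],44],[[0,0,0],[0,0,0],44],[[0,0,0],[0,0,0],44]]'

```text
clock: 19.65
position: [0.4421, 0.241, 0.08]
eef_rot: [0.0, 0.366, 0.931, -0.001]
wrist_force: [0.5, -0.6, 1.2]
finger_gap: 0.44
```

>>> send_rows --steps '[[[0,0,0],[0,0,0],44],[[0,0,0],[0,0,0],44],[[0,0,0],[0,0,0],44],[[0,0,0],[0,0,0],44],[[0,0,0],[0,0,0],44]]'

```text
clock: 20.27
position: [0.4423, 0.2408, 0.0799]
eef_rot: [0.0, 0.366, 0.931, -0.001]
wrist_force: [-0.8, 0.3, 0.4]
finger_gap: 0.435
```

>>> send_rows --steps '[[[0,0,0],[0,0,0],44],[[0,0,0],[0,0,0],44],[[0,0,0],[0,0,0],44],[[0,0,0],[0,0,0],44]]'

```text
clock: 20.78
position: [0.4423, 0.2408, 0.08]
eef_rot: [0.001, 0.366, 0.931, -0.001]
wrist_force: [0.6, 0.3, 0.2]
finger_gap: 0.442
```

```bash
python3 - <<'E'
from h import *
p=viewer.read_camera("wrist"); save(p,"w9.png",(150,110,350,260),4)
p=viewer.read_camera("scene"); save(p,"s9.png",(140,120,300,240),5)
p=viewer.read_camera("side"); save(p,"d9.png",(180,150,345,310),4)
a=[cv2.imread(f"pics/{x}.png") for x in("s9","d9")]
E
```

```text
(no output)
```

View pics/s9.png

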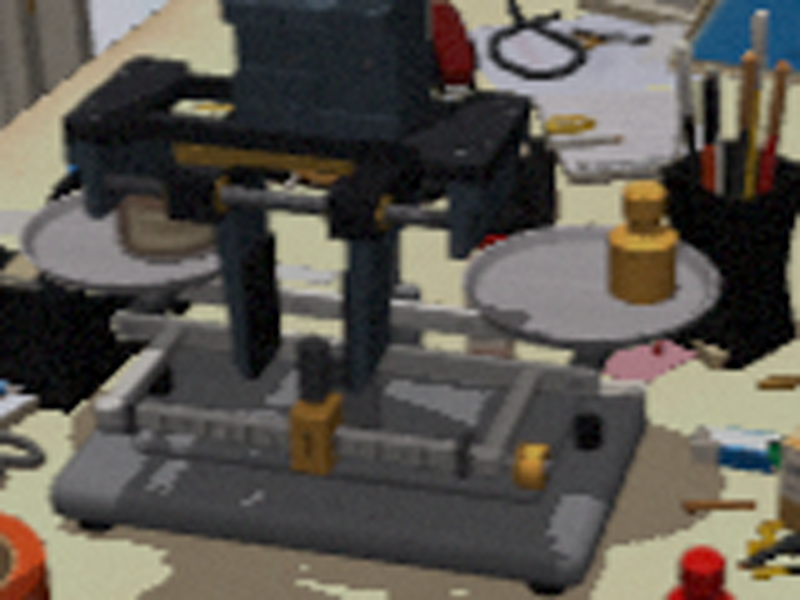

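View pics/d9.png

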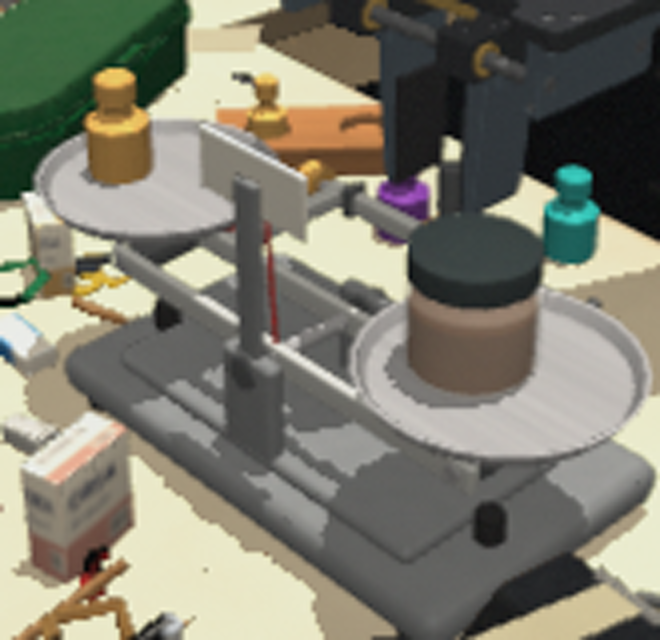

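>>> send_rows --steps '[[[0,0,-0.015],[0,0,0],44],[[0,0,-0.02],[0,0,0],44],[[0,0,-0.05],[0,0,0],44],[[0,0,-0.06],[0,0,0],44],[[0,-0.05,-0.03],[0,0,0],44]]'

```text
clock: 21.55
position: [0.4086, 0.205, 0.262]
eef_rot: [0.0, 0.365, 0.931, -0.002]
wrist_force: [0.8, -0.4, 0.2]
finger_gap: 0.439
```

>>> send_rows --steps '[[[0.03,-0.05,0],[0,0,0],44],[[0.03,-0.05,0],[0,0,0],44],[[0.03,-0.03,0],[0,0,0],44],[[0,0,0],[0,0,0],44],[[0,0,0],[0,0,0],44]]'

```text
clock: 22.18
position: [0.251, 0.1692, 0.2698]
eef_rot: [0.006, 0.366, 0.93, 0.005]
wrist_force: [0.5, -0.7, 0.7]
finger_gap: 0.439
```

```bash
python3 st.py; python3 - <<'E'
from h import *
p=viewer.read_camera("scene"); save(p,"s10.png",(140,120,300,240),5)
save(p,"n10.png",(195,130,235,190),12)
np.savez("a.npz",**{k:p[k] for k in("img","intrinsics","world_from_camera")})
p=viewer.read_camera("side"); save(p,"d10.png",(180,150,345,310),4)
E
```

```text
t 22.18 pos [0.251  0.1692 0.2698] gap 0.439 F [ 0.5  -0.65  0.73] x [-0.732  0.682 -0.007]
level rotvec [np.float64(0.014), np.float64(0.007)]
```

View pics/s10.png

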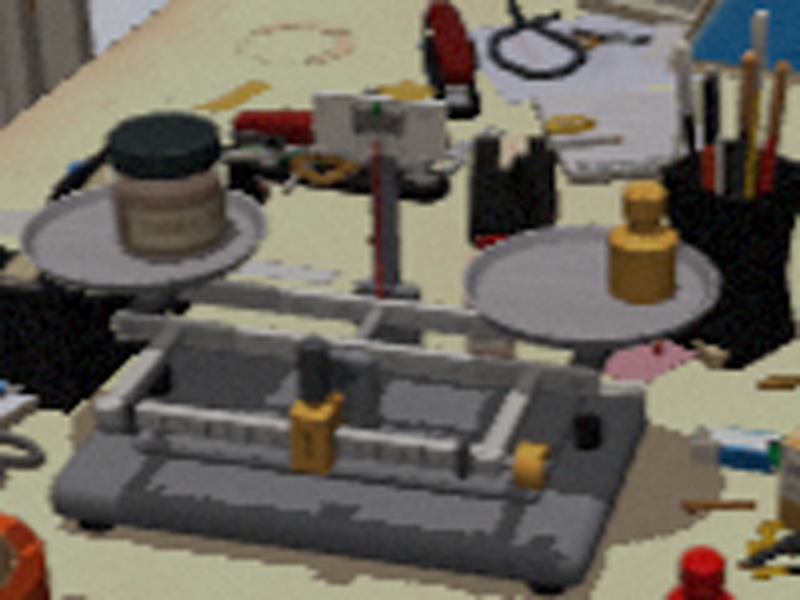

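View pics/n10.png

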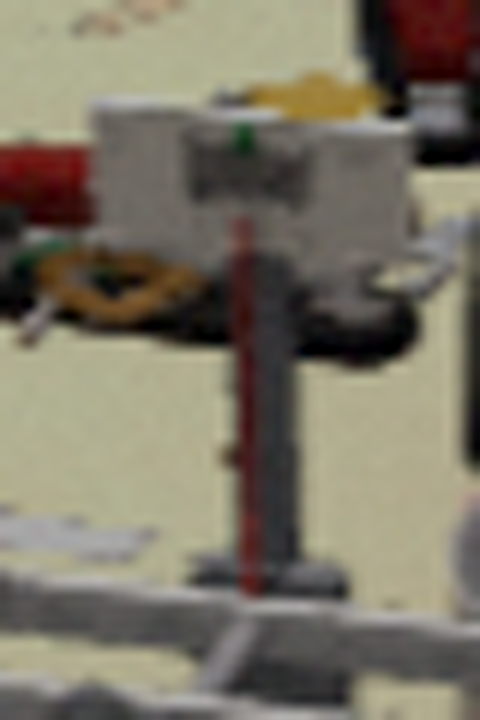

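View pics/d10.png

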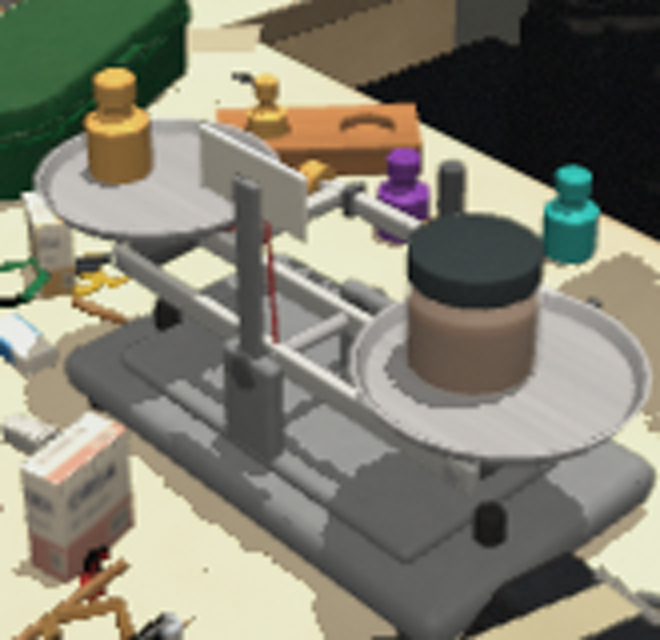

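```bash
python3 - <<'E'
from tilt import *
A=dict(np.load("a.npz")); n=np.nan
B=dict(np.load("b.npz"))
tilt(A,B,[n,n,165.6,188.8],[n,n,n,208.75],[n,n,n,177.6],[n,n,n,263.5])
a=.833;c=np.array([.5037,.319]);xa=np.array([np.cos(a),np.sin(a)]);ya=np.array([-np.sin(a),np.cos(a)])
for x in(0.,.01,.025):
 for t in(-.12,0,.03):
  o=[]
  for L in(.02,.09):
    P=np.r_[c+xa*x+ya*(-L*np.sin(t)*1),.075+L*np.cos(t)]
    P2=np.r_[c+xa*x+ya*(L*np.sin(-t)),.075+L*np.cos(t)]
    o.append(proj(A,P2))
  d=o[1]-o[0]; print(x,t,np.round(o,1).tolist(),"slope",round(d[0]/d[1],4))
# subpixel needle: red centroid per row
im=A["img"].astype(float)
for r in range(147,180):
  row=im[r,205:225]; w=np.clip(row[:,0]-1.25*row[:,1:].max(1)-5,0,None)
  if w.sum()>15: print(r,round((w*np.arange(205,225)).sum()/w.sum(),2),end="; ")
row=im[139:144,205:225]; g=np.clip(row[:,:,1]-1.2*np.maximum(row[:,:,0],row[:,:,2]),0,None); print("\ngreen",(g.sum(0)*np.arange(205,225)).sum()/g.sum(),g.sum(1))
E
```

```text
tilt [0.0074] [0.  0.4 0.2 0.  0.4]
0.0 -0.12 [[211.7, 178.9], [207.0, 151.6]] slope 0.1709
0.0 0 [[212.6, 178.9], [211.5, 151.8]] slope 0.043
0.0 0.03 [[212.9, 179.0], [212.6, 152.0]] slope 0.0105
0.01 -0.12 [[213.0, 177.0], [208.4, 150.0]] slope 0.1691
0.01 0 [[213.9, 177.1], [212.8, 150.2]] slope 0.0413
0.01 0.03 [[214.1, 177.1], [213.9, 150.3]] slope 0.0089
0.025 -0.12 [[214.8, 174.3], [210.4, 147.5]] slope 0.1664
0.025 0 [[215.8, 174.4], [214.7, 147.7]] slope 0.0388
0.025 0.03 [[216.0, 174.4], [215.8, 147.8]] slope 0.0065
151 212.78; 152 210.33; 153 211.7; 154 212.46; 155 210.99; 156 213.58; 157 214.56; 158 214.64; 159 215.0; 160 215.0; 161 215.02; 162 215.0; 163 215.04; 164 215.13; 165 215.0; 166 215.09; 167 215.07; 168 215.06; 169 215.07; 170 215.14; 171 215.22; 172 215.28; 173 215.41; 174 215.4; 175 215.38; 176 215.36; 177 215.31; 178 215.39; 179 215.7; 
green 214.9102564102564 [ 0.   7.  25.4 14.4  0. ]
```

```bash
python3 - <<'E'
from h import *
A=dict(np.load("a.npz")); p=viewer.read_camera("scene")
m=np.abs(p["img"].astype(int)-A["img"].astype(int)).max(2)[130:240,140:300]; print((m>40).sum(), m.max(), bot.sense()["clock"], bot.sense()["wrist_force"])
save(p,"f.png",s=1.5)
E
```

```text
0 40 22.325 [-0.9180241  -0.27086186 -0.57584492]
```

View pics/f.png

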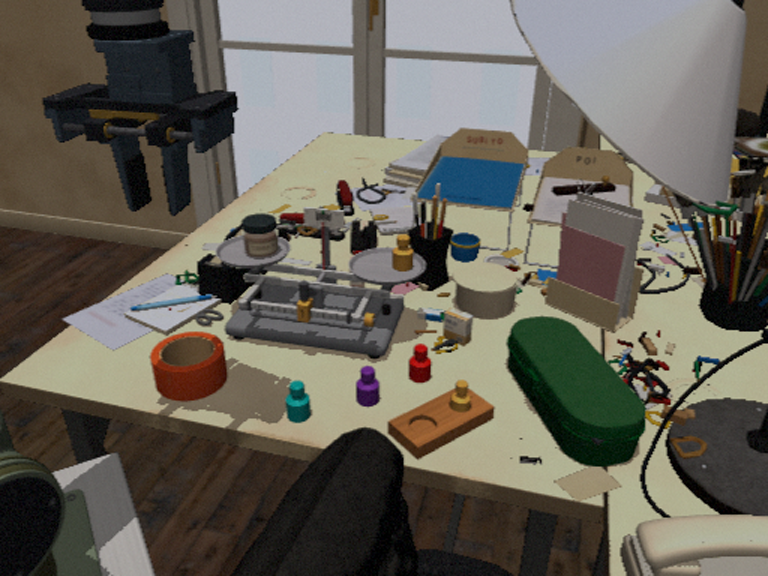

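The large weight stands upright in the right pan (scene pixels 268,168). The small one is still in the block (308,263), the beam is level and still, and the arm is clear.

```bash
python3 -c "
from workcell import bot
print(bot.close_job())"
```

```text
the job is handed in; nothing more can be done
None
```

The jar is balanced, and I handed the job in after about 22 s of the 72 s allowed. No verdict is reported.

**What I did:** I set the 200 g brass weight softly in the right pan. I then nudged the rider with open fingers, first right, then left, then slightly right, and moved the arm clear. The small weight was not needed and stayed in the block. I never reached the rider's end stops.

**Last checks:**
- **Level:** the pan heights put the tilt at about +0.007 rad. Corrected for the fit's error at the left stop, that is nearer +0.002. The needle stood under the green mark, but at this resolution I can only read it to about ±0.01 rad; one reading of its slope came out as high as +0.015. The limit is 0.02.
- **At rest:** two pictures about 0.1 s apart showed no motion, and nothing was touching the balance. The jar, both weights and the bystanders I could see stood as they should.

**What disagreed:** the fingertips were about 29 mm further back than the stated tool point. My first attempt to grip the weight closed above it, touching nothing. I measured the offset in the pictures and allowed for it from then on.

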